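# Take the rinsed test tile off the shaker and turn it wells down to dry

## Task

The rinse is over: turn the shaker's speed knob back to zero, then lift the test tile straight up off the shaker's two pins, keeping it level until it is clear. Take it to the steel drying rack, stand it up on edge against the rack's upturned back and lower it gently over, never letting it fall, so that it ends wells down, flat and square on the rack with an edge at the foot of the back. Put every small white carton left on the bench flat in the blue tray, and leave the timer and the sample cup where they are.

Things in the scene. Friction and masses are not known exactly. Their poses are not given: they have to be found in the camera images.
- speed_knob (a joint): speed knob of the shaker, rad; 0 = zero (off), grows as it is turned clockwise seen from above (up to 4.2); it starts between 0.7 and 1.3 and stays where it is left
- speed_knob_grip (a point): grip point of the speed knob, on its upright axis. Its frame turns with the knob: the raised bar grip lies along the frame's x, 36 mm long, 14 mm thick; its top is 7 mm above this point and the round skirt below it 17 mm beneath this point
- shaker_nest (a point): point midway between the shaker's two pins, on the height of the shoulders that carry the tile; axes: x to the shaker's back, y to its left, z up. Shaker fixed, 170 x 225 mm, its platform 20 mm below this point. Pins at y = -57 and +57 mm, 8 mm thick, reaching 26 mm above this point. The knob is at the left end, 110 mm from this point
- tile_center (a point): centre of the loose white test tile, 120 (x) x 150 (y) x 12 (z) mm, 0.24 kg; +z face: twelve blue ringed wells, -z face plain; starts on the pins, wells up. 10 mm pin holes at y = -57 and +57. Two through slots (x -20 to 20, y 10 to 40 and -40 to -10 mm) leave a grip bar between them along x, 20 mm wide across y, 12 mm thick, for lifting from above
- rack_deck (a point): centre of the top face of the drying rack's deck, 56 mm above the drainer; axes: x towards the rack's back, y to its left, z up. Fixed rack of 4 mm stainless sheet; deck 85 (x) x 170 (y) mm, flat, on legs at y = -72 and +72 mm, open in front and below
- rack_foot (a point): middle of the foot of the rack's upturned back (42.5 mm behind rack_deck, same axes). The back rises from here 85 mm up its slope and leans away by 0.26 rad from upright. A tile lying with its 150 mm edge at this foot hangs over the front of the deck by 35 mm, so a finger can get under it; stood up it leans on the back and stays
- tray: blue open tray, 95 (x) x 226 (y) x 16 mm high outside, walls and floor 4 mm, fixed; origin at the centre of its underside; room for three cartons side by side along its y
- carton_1_center (a point): centre (15 mm up) of a small white carton with a blue stripe, 42 (x) x 60 (y) x 30 (z) mm, 0.06 kg, loose; may be absent
- carton_2_center (a point): centre (15 mm up) of a small white carton with a blue stripe, 42 (x) x 60 (y) x 30 (z) mm, 0.06 kg, loose; may be absent
- carton_3_center (a point): centre (15 mm up) of a small white carton with a blue stripe, 42 (x) x 60 (y) x 30 (z) mm, 0.06 kg, loose; may be absent
- timer: white bench timer, 60 x 68 x 24 mm, loose; bystander; origin under its centre
- sample_cup: white sample cup with yellow lid, 67 mm across, 68 mm tall, loose; bystander; origin under its centre
Things that resemble listed ones, but are neither listed nor needed, are in the scene too. What is shaped like the part that bears carton_3_center but turquoise is not meant.

How it is judged:
By the outcome, as a careful person would: the job done as asked, in the order asked, and still so for the second after the job is handed in, with the robot touching nothing.
Of carton_1, carton_2, carton_3 only 1 to 3 are there at a start; the rules pass over those that are not, and their reading is None.
At some moment in a run one of carton_1, carton_2, carton_3 may be knocked a few centimetres aside while the robot is not near it.
It also fails if it takes over 210 s, if anything falls off the work surface, if the arm or the gripper's body presses on something with over 40 N, if the wrist force passes 120 N, or if a joint passes its speed limit or range.

## Robot

A 7-joint arm with a two-finger parallel gripper is mounted at the origin on a cart in front of the work surface, level with it; the furniture and walls round the work are solid. World frame = base frame: x ahead of the robot, y to its left, z up, the work surface at z = 0. Lengths are in mm, angles in rad, forces in N, time in s.
With the tool pointing down it reaches from about 425 to 825 mm from the base axis. Payload 3.6 kg.
Tool frame: the origin (TCP) lies between the finger pads; the fingertips stand 19 mm ahead of it and the grasp point (between the pads) is the TCP (bot.nose_length is the z of the fingertips in the tool frame, in mm); z points along the fingers, y is the line along which they close (so a half turn about z gives the same grasp; the last joint's range is limited). The gripper opens to 93 mm and grips with 3 to 60 N. Pads are 15 mm wide; open, the fingers measure 128 mm over their backs; the gripper's body (75 mm by 188 mm) begins 65 mm behind the grasp point.
Start: joints at [1.315, 0.615, -0.013, 1.423, 0.008, 1.103, -0.04], TCP at [147.441, -633.026, 200.34] pointing down, gripper open.
Joint ranges: [-3.12, 3.12], [-0.3, 2.06], [-1.34, 1.32], [0.26, 2.42], [-1.36, 4.5], [0.01, 1.98], [-2.84, 2.84]. Speed limits (rad/s): [2.79, 2.79, 3.14, 3.14, 3.14, 3.14, 3.14].

## Interface

Orientations are given as a 3x3 rotation matrix whose columns are the frame's x, y, z axes.
In Python, from cell import bot, viewer, close_job, spotter gives the robot as it stands.
- The arm moves only by the tool servo_tool, never from a script. Its argument "moves" is a list of rows, each a list of 3 entries, a list of its own where there are three numbers: the finger opening in cm, from 0 to 9.3, then the shift along the tool's x, y, z in cm, then the turn about the tool's z in rad. A call has exactly 10 rows; each row is the pose to reach, as a shift and turn from the pose commanded when the call began, along the tool's axes at that moment; what a row does not reach only later rows make up. A row lasts 1/10 s, in which the tool goes at most 50 mm and 8.59 degrees, less where a joint would pass 70% of its speed; a pose out of reach is approached as far as the arm can. A call with a gripper value outside its range is refused whole. The fingers move at their own pace and stop on an object; "squeeze" is the grip in N (left out, the last holds). Time passes only in rows, so rows that repeat a pose let the fingers close, or fill a call up. It gives the time, the measured TCP pose, the force, the opening and the grip force at its end, in the units of the state.
- bot.get_state(): the state, without advancing time (a new reading comes with each control period).
- viewer.read_camera(name): name is "scene" or "side" or "wrist"; returns a dict with "frame" (400x640x3 uint8, red, green, blue), "depth" (400x640 float32, mm along the optical axis (not along the pixel's ray), 0 where there is no reading), "vertical_fov" (degrees; the focal length in pixels is half the picture's height over the tangent of half this angle, whatever the lens; pixels are square), "cx", "cy" (the principal point, pixels), "rvec" (rotation vector, rad) and "tvec" (3), from world to camera coordinates, as OpenCV has them; the wrist camera has in their place "T_tool_cam" (4x4, takes a point from camera to tool coordinates, whose origin is the TCP and whose axes are the flange's). Camera axes: x right, y down, z forward; pixel columns grow to the right and rows downward; lengths in mm; the calibration is good to about 2 mm. A picture is of the moment at which its call begins: read the wrist's pose just before it.
- close_job(): hands the job in; it is judged then, once.
Trained networks look in the newest picture that a camera, given by its name, has taken for a name from the list of things; names that differ only in an ending like _2 or _b are one class to them, and where a whole thing is asked for, a point or a joint stands for the part that bears it (a point fixed in the world has none). Each returns a list of dicts, best first, with "confidence" (0 to 1); they miss things now and then, are a little off and sometimes report something else, mostly with a low value. They report only what shows in the picture. A call takes as long as a camera call. They do not tell look-alikes from the thing itself.
- spotter.boxes_of(camera, name): "extent" ([centre column, centre row, width, height] in pixels, round what is visible of it).
- spotter.regions_of(camera, name): "mask" (400x640 bool, what is visible of it) and "extent" ([centre column, centre row, width, height] in pixels, round what is visible of it).
The state is a dict: "time_s": time; "joint_positions": joint angles; "joint_vel": joint speeds; "joint_efforts": joint torques, N m; "eef_pos": TCP position; "tcp_rot": TCP orientation; "ft_force": force on the tool from outside, world axes, zero at the start; "torque": the same for the moment, N m; "width": opening from 0.0 (shut) to 1.0 (fully open); "grasp_force": force on a finger pad.
Only numpy, scipy, OpenCV 4.12 (cv2) and the standard library are available. Lean on these libraries where they do the work, as an engineer would, in place of code of your own. Each camera call takes 0.05 s, during which the arm holds its last target. There are 200 camera calls.

## Working session

There is one attempt and no reset: what is moved stays moved. The work goes in short steps, Python scripts to look and compute and a tool call to move; the robot and the scene stay as the last step left them, time stands still between calls to the robot, and variables do not carry over. Pictures are saved under pics/ and viewed, at most 14 in all, crops included, and the job is handed in when it is done.

Besides the shell and the picture viewer there is one more tool, called after ">>>" in YAML: its name, and indented under it one key for each argument. servo_tool: Moves the arm, as the interface text tells. Its arguments: {"type":"object","properties":{"moves":{"type":"array"},"squeeze":{"type":"number"}},"required":["moves"]}

```bash
ls; mkdir -p pics; cat > h.py <<'E'
import numpy as np, cv2
from cell import bot, viewer, spotter
def cam(n):
    s=bot.get_state(); c=viewer.read_camera(n)
    f=200/np.tan(np.radians(c["vertical_fov"])/2)
    if n=="wrist":
        T=np.eye(4);T[:3,:3]=np.array(s["tcp_rot"]);T[:3,3]=s["eef_pos"]
        M=T@np.array(c["T_tool_cam"])
    else:
        R=cv2.Rodrigues(np.array(c["rvec"],float))[0];M=np.eye(4);M[:3,:3]=R.T;M[:3,3]=-R.T@np.array(c["tvec"],float).ravel()
    c["f"]=f;c["M"]=M
    return c
def cloud(c):
    v,u=np.mgrid[0:400,0:640];d=c["depth"]
    P=np.stack([(u-c["cx"])/c["f"]*d,(v-c["cy"])/c["f"]*d,d],-1)
    W=P@c["M"][:3,:3].T+c["M"][:3,3]; W[d<=0]=np.nan
    return W
def pix(c,p):
    q=np.linalg.inv(c["M"])@np.append(p,1); return q[:2]/q[2]*c["f"]+[c["cx"],c["cy"]]
def save(c,name): cv2.imwrite("pics/"+name,c["frame"][:,:,::-1])
E
python3 - <<'E'
from h import *
for n in ["scene","side","wrist"]:
    c=cam(n);save(c,n+"0.png");W=cloud(c);print(n,c["M"][:3,3].round(),c["M"][:3,2].round(2),c["f"])
    for k in ["speed_knob","tile_center","carton_1_center","timer","sample_cup","tray","rack_deck"]:
        try:
            for r in spotter.regions_of(n,k)[:5]:
                P=W[r["mask"]];print(k,round(r["confidence"],2),np.round(r["extent"]),np.nanmedian(P,0).round(),np.nanpercentile(P,3,axis=0).round(),np.nanpercentile(P,97,axis=0).round())
        except Exception as e: print(k,e)
E
```

```text
pics
scene [-249.  947. 1204.] [ 0.52 -0.54 -0.66] 459.43571837941533
speed_knob 0.51 [326. 231.   8.  14.] [524. 123.  76.] [513. 103.  58.] [542. 134.  97.]
tile_center 0.56 [343. 214.  51.  40.] [535.  10.  83.] [476. -67.  50.] [597.  81.  89.]
tile_center 0.55 [288. 292.  11.  19.] [465. 365.  29.] [440. 330.   1.] [494. 392.  34.]
timer 0.8 [258. 311.  30.  25.] [485. 470.  18.] [460. 436.   5.] [520. 501.  25.]
sample_cup 0.59 [238. 243.  15.  28.] [734. 345.  64.] [715. 310.   6.] [778. 368.  72.]
rack_deck 0.61 [383. 166.  54.  50.] [ 601. -343.   64.] [ 525. -374.   11.] [ 685. -260.  135.]
side [ 590. 1159. 1046.] [-0.   -0.76 -0.65] 470.837145884895
tile_center 0.73 [336. 193.  41.  31.] [536.  15.  82.] [480. -62.  72.] [594.  83.  87.]
tile_center 0.16 [362. 294.  27.  25.] [474. 369.  28.] [444. 340.   5.] [500. 392.  33.]
timer 0.76 [354. 330.  24.  28.] [492. 474.  18.] [464. 439.   8.] [521. 502.  24.]
sample_cup 0.7 [258. 282.  27.  25.] [744. 355.  65.] [719. 315.   8.] [771. 370.  70.]
tray 0.9 [302. 282.  37.  70.] [624. 311.   3.] [584. 189.  -1.] [671. 407.  16.]
rack_deck 0.98 [312. 140.  50.  50.] [ 609. -342.   67.] [ 527. -372.    5.] [ 688. -257.  134.]
wrist [ 215. -616.  385.] [-0.25 -0.06 -0.97] 356.16089839189704
```

```bash
python3 - <<'E'
import cv2
a=cv2.imread("pics/scene0.png");b=cv2.imread("pics/side0.png")
cv2.imwrite("pics/a.png",cv2.resize(a[110:360,180:460],(800,714))[:600]) 
cv2.imwrite("pics/b.png",cv2.resize(b[100:370,180:500],(711,600),interpolation=cv2.INTER_CUBIC))
E
```

```text
(no output)
```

View pics/a.png

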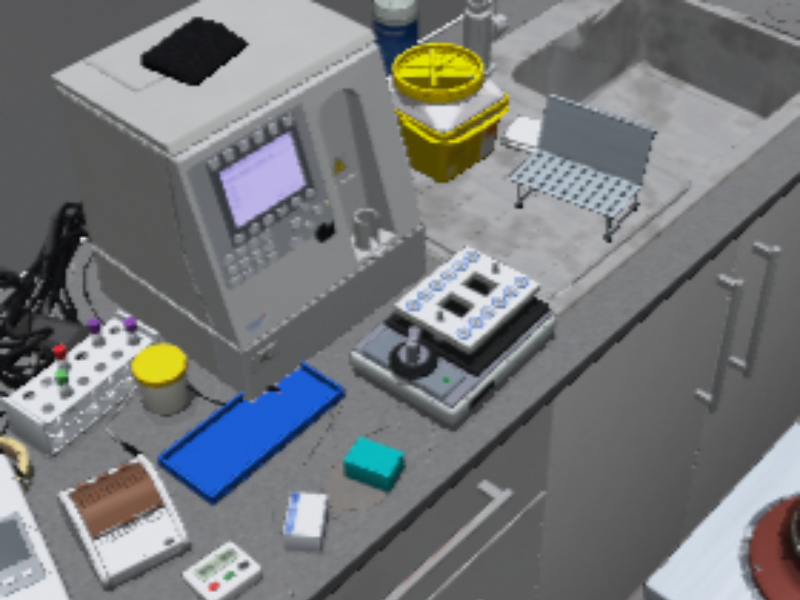

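View pics/b.png

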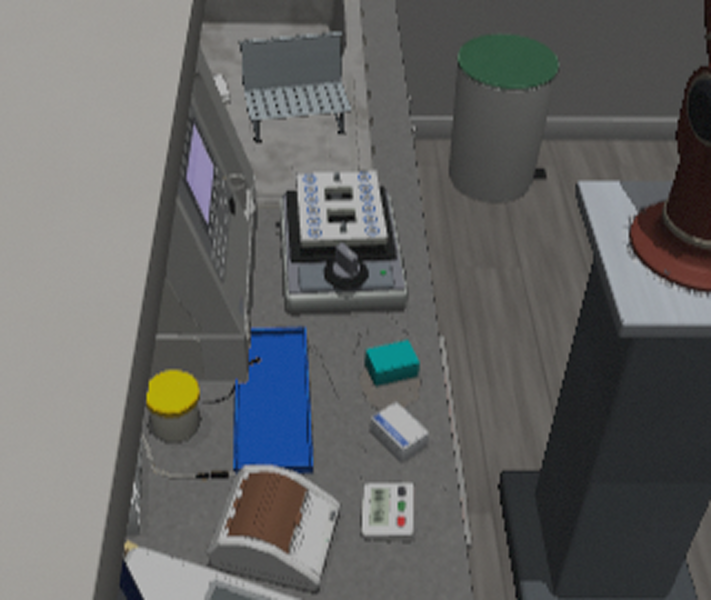

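The scene crop shows the tile on the shaker at crop (465,305), the knob at (410,350), and the rack at (590,170). It also shows a white carton at (305,520), the turquoise look-alike at (373,463) and the timer at (220,570).

White things that could be taken for a carton are the striped one at (305,520), the timer, the printer at (125,520), and a white thing by the rack at (525,130). By the description, the striped one is the carton.

```bash
python3 - <<'E'
from h import *
s=bot.get_state();print(np.round(s["tcp_rot"],3).tolist(),np.round(s["eef_pos"],1),s["width"],bot.nose_length)
c=cam("scene");W=cloud(c)
for (a,b) in [(525,130),(515,135),(535,125),(560,200),(600,190),(600,150),(598,120),(555,100),(650,130)]:
    u=int(180+a*.35);v=int(110+b*.35);print((a,b),u,v,W[v,u].round(),c["frame"][v,u])
w=cam("wrist");print(w["T_tool_cam"].round(3).tolist())
E
```

```text
[[0.974, 0.227, 0.0], [0.227, -0.974, 0.0], [0.0, -0.0, -1.0]] [ 147.5 -633.   200.3] 0.9988675958325963 19.0
(525, 130) 363 155 [ 765. -395.   17.] [226 228 232]
(515, 135) 360 157 [ 764. -372.   19.] [226 228 232]
(535, 125) 367 153 [ 765. -422.   14.] [226 228 232]
(560, 200) 376 180 [ 629. -314.   -4.] [166 166 170]
(600, 190) 390 176 [ 560. -311.   54.] [168 180 191]
(600, 150) 390 162 [ 597. -358.   81.] [ 95 103 109]
(598, 120) 389 152 [ 607. -358.  126.] [ 98 105 112]
(555, 100) 374 145 [ 679. -352.  130.] [102 108 115]
(650, 130) 407 155 [ 532. -375.  138.] [123 133 141]
[[-0.001, -0.967, -0.256, 69.976], [1.0, -0.001, 0.001, -0.68], [-0.002, -0.256, 0.967, -184.332], [0.0, 0.0, 0.0, 1.0]]
```

>>> servo_tool:
  moves:
    - [9.3,[0,0,-10],0]
    - [9.3,[0,0,-10],0]
    - [9.3,[0,0,-10],0]
    - [9.3,[0,0,-10],0]
    - [9.3,[0,0,-10],0]
    - [9.3,[0,0,-10],0]
    - [9.3,[0,0,-10],0]
    - [9.3,[0,0,-10],0]
    - [9.3,[0,0,-10],0]
    - [9.3,[0,0,-10],0]

```text
time_s: 2.3
eef_pos: [147.5, -633.0, 300.2]
tcp_rot: [[0.974, 0.227, -0.0], [0.227, -0.974, 0.0], [0.0, -0.0, -1.0]]
ft_force: [-0.2, -0.1, -0.3]
width: 1.004
grasp_force: 0.0
```

>>> servo_tool:
  moves:
    - [9.3,[4.7,-2.1,0],0]
    - [9.3,[9.4,-4.2,0],0]
    - [9.3,[14.1,-6.3,0],0.05]
    - [9.3,[18.8,-8.4,0],0.1]
    - [9.3,[23.5,-10.5,0],0.15]
    - [9.3,[28.2,-12.6,0],0.229]
    - [9.3,[32.9,-14.7,0],0.229]
    - [9.3,[37.6,-16.8,0],0.229]
    - [9.3,[42.3,-18.9,0],0.229]
    - [9.3,[47,-21,0],0.229]

```text
time_s: 3.3
eef_pos: [547.2, -329.5, 300.7]
tcp_rot: [[1.0, -0.0, 0.001], [-0.0, -1.0, -0.0], [0.001, 0.0, -1.0]]
ft_force: [0.2, -0.4, -0.1]
width: 1.001
grasp_force: 0.0
```

```bash
python3 - <<'E'
from h import *
print(bot.get_state()["eef_pos"])
c=cam("wrist");save(c,"w1.png");np.savez("w1.npz",W=cloud(c),f=c["frame"])
W=cloud(c)
for k in ["carton_1_center","rack_deck"]:
    for r in spotter.regions_of("wrist",k)[:5]:
        P=W[r["mask"]];print(k,round(r["confidence"],2),np.round(r["extent"]),np.nanmedian(P,0).round(),np.nanpercentile(P,3,axis=0).round(),np.nanpercentile(P,97,axis=0).round())
E
```

```text
[ 547.22655406 -329.51877511  300.69571801]
rack_deck 0.71 [309. 103. 132. 187.] [ 610. -321.   55.] [ 525. -372.   53.] [ 684. -258.  138.]
```

View pics/w1.png

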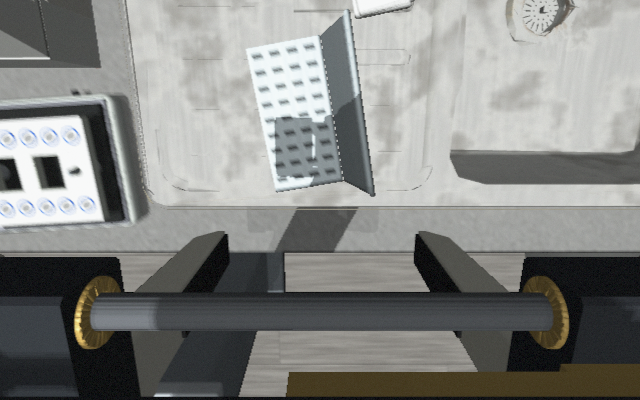

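The wrist view shows the rack deck at about (295,115), its back at (350,110), the tile on the shaker at the left, and a white piece cut off at (383,5).

```bash
python3 - <<'E'
from h import *
d=np.load("w1.npz");W=d["W"];f=d["f"]
m=np.zeros((400,640),bool);m[5:200,235:385]=1
z=W[...,2]
D=W[m&(abs(z-56)<5)&(W[...,0]>500)];print("deck z",np.median(D[:,2]),len(D))
h=cv2.minAreaRect(D[:,:2].astype(np.float32));print(h)
B=W[m&(z>64)&(z<150)];print(len(B),B.min(0).round(),B.max(0).round())
# back plane
A=np.c_[B[:,0],B[:,2],np.ones(len(B))];s=np.linalg.lstsq(A,B[:,1],rcond=None)[0];r=B[:,1]-A@s;k=abs(r)<4;s=np.linalg.lstsq(A[k],B[k,1],rcond=None)[0];print("y=ax+bz+c",s, k.mean())
print("foot y at z56, x=605",s@[605,56,1])
for u,v in [(383,5),(360,3),(405,3),(383,10)]: print(u,v,W[v,u].round(1),f[v,u])
# tile
b=W[(z>70)&(z<95)&(W[...,1]>-100)&(f.min(-1)>150)]; print("tile",b.min(0).round(1),b.max(0).round(1),np.median(b[:,2]))
E
```

```text
deck z 54.98426667438065 10785
((599.87451171875, -302.0387878417969), (170.5003662109375, 87.55290985107422), 9.685856819152832)
4925 [ 524. -384.   64.] [ 698. -332.  140.]
y=ax+bz+c [ 1.71015231e-01 -2.90535493e-01 -4.30186316e+02] 0.9863959390862944
foot y at z56, x=605 -342.9920888121803
383 5 [ 729.4 -403.8   16.3] [239 241 240]
360 3 [ 731.8 -376.4   15.6] [247 248 248]
405 3 [ 732.2 -430.5   13.9] [218 220 218]
383 10 [ 724.8 -404.6   12.8] [148 148 147]
tile [473.9 -72.2  70.4] [662.7  53.6  94.9] 83.58287319747859
```

>>> servo_tool:
  moves:
    - [9.3,[-0.2,-4,0],0]
    - [9.3,[-0.4,-8,0],0]
    - [9.3,[-0.6,-12,0],0]
    - [9.3,[-0.8,-16,0],0]
    - [9.3,[-1,-20,0],0]
    - [9.3,[-1.2,-24,0],0]
    - [9.3,[-1.5,-28,0],0]
    - [9.3,[-2,-32,0],0]
    - [9.3,[-2,-36,0],0]
    - [9.3,[-2,-36,0],0]

```text
time_s: 4.45
eef_pos: [525.0, 35.2, 300.9]
tcp_rot: [[1.0, 0.009, 0.001], [0.009, -1.0, 0.004], [0.001, -0.004, -1.0]]
ft_force: [-0.6, 0.1, 0.1]
width: 0.999
grasp_force: 0.0
```

```bash
python3 - <<'E'
from h import *
print(bot.get_state()["eef_pos"])
c=cam("wrist");save(c,"w2.png");W=cloud(c);np.savez("w2.npz",W=W,f=c["frame"])
for k in ["speed_knob","tile_center","carton_1_center"]:
    for r in spotter.regions_of("wrist",k)[:5]:
        P=W[r["mask"]];print(k,round(r["confidence"],2),np.round(r["extent"]),np.nanmedian(P,0).round(1),np.nanpercentile(P,3,axis=0).round(),np.nanpercentile(P,97,axis=0).round())
        if r["confidence"]>.4:
            z=P[:,2];t=np.nanpercentile(z,95);Q=P[z>t-5]
            print("  top",t,len(Q),cv2.minAreaRect(Q[:,:2].astype(np.float32)))
E
```

```text
[525.04984922  35.15281649 300.87632394]
speed_knob 0.65 [254. 161.  37.  34.] [532.5 113.1  65.1] [513.  97.  56.] [547. 132.  94.]
  top 93.97417583541541 394 ((530.099365234375, 114.44285583496094), (13.966617584228516, 36.070030212402344), 35.11833572387695)
tile_center 0.78 [347. 154. 141. 109.] [541.6   4.9  84.1] [480. -65.  82.] [593.  76.  86.]
  top 85.51651254419845 11905 ((536.1107788085938, 4.96173095703125), (120.1433334350586, 150.3511962890625), 3.176649332046509)
```

View pics/w2.png

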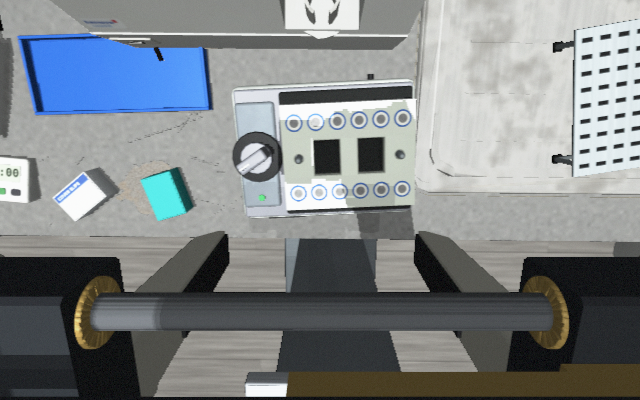

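The wrist view shows the knob at (254,157), its bar along about -55°. The tile is at (347,154), the carton at (82,196) with a blue stripe, the decoy at (165,193), and the tray at (115,75). The tile yaw is 3.18° and the knob reads about 1.01 rad.

```bash
cat >> h.py <<'E'
def goto(p,psi):
    s=bot.get_state();R=np.array(s["tcp_rot"]);d=R.T@(np.array(p)-s["eef_pos"])
    cur=np.arctan2(R[1,0],R[0,0]);t=(cur-psi+np.pi)%(2*np.pi)-np.pi
    print("at",np.round(s["eef_pos"],1),"psi",round(cur,4),"shift cm",(d/10).round(2),"turn",round(t,3),"j",np.round(s["joint_positions"],2),"w",round(s["width"]*93,1),"F",np.round(s["ft_force"],1),"g",np.round(s["grasp_force"],1),"t",s["time_s"])
E
python3 -c "
from h import *
goto([530.1,114.6,160],-.958)"
```

```text
at [525.9  26.3 300.5] psi -0.0043 shift cm [ 0.38 -8.85 14.03] turn 0.954 j [-0.    0.34 -0.13  1.61  0.05  1.19 -1.72] w 92.7 F [-0.7 -0.5  0.6] g 0.0 t 4.65
```

>>> servo_tool:
  moves:
    - [3.2,[0,-1,1],-0.14]
    - [3.2,[0,-2,2],-0.28]
    - [3.2,[0,-3,3],-0.42]
    - [3.2,[0,-4,4],-0.56]
    - [3.2,[0,-5,5],-0.7]
    - [3.2,[0,-6,6],-0.84]
    - [3.2,[0.2,-7,7],-0.98]
    - [3.2,[0.3,-8,8],-1.12]
    - [3.2,[0.4,-8.8,9],-1.26]
    - [3.2,[0.4,-8.8,10],-1.4]

```text
time_s: 5.65
eef_pos: [530.5, 116.0, 200.0]
tcp_rot: [[0.167, 0.986, 0.001], [0.986, -0.167, -0.0], [-0.0, 0.001, -1.0]]
ft_force: [-0.1, -0.2, -0.2]
width: 0.348
grasp_force: 0.0
```

>>> servo_tool:
  moves:
    - [3.2,[0,0,1],-0.14]
    - [3.2,[0,0,2],-0.28]
    - [3.2,[0,0,3],-0.42]
    - [3.2,[0,0,4],-0.56]
    - [3.2,[0,0,4],-0.7]
    - [3.2,[0,0,4],-0.788]
    - [3.2,[0,0,4],-0.788]
    - [3.2,[0,0,4],-0.788]
    - [3.2,[0,0,4],-0.788]
    - [3.2,[0,0,4],-0.788]

```text
time_s: 6.65
eef_pos: [530.0, 116.8, 160.5]
tcp_rot: [[-0.578, 0.816, 0.0], [0.816, 0.578, -0.0], [-0.0, 0.0, -1.0]]
ft_force: [0.1, 0.2, -0.1]
width: 0.341
grasp_force: 0.0
```

```bash
python3 -c "
from h import *
goto([530.1,114.6,92],2.184)"
```

```text
at [530.  116.8 160.5] psi 2.1865 shift cm [-0.18 -0.12  6.85] turn 0.002 j [ 0.17  0.57 -0.66  1.78  0.42  0.94 -0.05] w 31.7 F [ 0.1  0.2 -0.1] g 0.0 t 6.65
```

Descend, close, then turn.

>>> servo_tool:
  moves:
    - [3.2,[-0.18,-0.12,1.5],0]
    - [3.2,[-0.18,-0.12,3],0]
    - [3.2,[-0.18,-0.12,4.5],0]
    - [3.2,[-0.18,-0.12,6],0]
    - [3.2,[-0.18,-0.12,6.8],0]
    - [3.2,[-0.18,-0.12,6.8],0]
    - [0.8,[-0.18,-0.12,6.8],0]
    - [0.8,[-0.18,-0.12,6.8],0]
    - [0.8,[-0.18,-0.12,6.8],0]
    - [0.8,[-0.18,-0.12,6.8],0]
  squeeze: 10

```text
time_s: 7.65
eef_pos: [530.2, 115.1, 92.9]
tcp_rot: [[-0.578, 0.816, 0.001], [0.816, 0.578, 0.0], [-0.0, 0.001, -1.0]]
ft_force: [0.8, -0.5, 0.3]
width: 0.095
grasp_force: 0.0
```

>>> servo_tool:
  moves:
    - [0.8,[0,0,0],0]
    - [0.8,[0,0,0],-0.12]
    - [0.8,[0,0,0],-0.24]
    - [0.8,[0,0,0],-0.36]
    - [0.8,[0,0,0],-0.48]
    - [0.8,[0,0,0],-0.6]
    - [0.8,[0,0,0],-0.72]
    - [0.8,[0,0,0],-0.84]
    - [0.8,[0,0,0],-0.84]
    - [0.8,[0,0,0],-0.84]

```text
time_s: 8.65
eef_pos: [529.9, 114.9, 92.4]
tcp_rot: [[-0.993, 0.116, -0.0], [0.116, 0.993, 0.0], [0.0, 0.0, -1.0]]
ft_force: [0.1, 0.2, 0.3]
width: 0.082
grasp_force: 0.0
```

```bash
python3 -c "
from h import *
print(bot.get_state()['torque']);goto([530.1,114.6,92],3.197)"
```

```text
[ 0.05208343 -0.1677914  -0.07440393]
at [529.9 114.9  92.4] psi 3.025 shift cm [-0.02 -0.03  0.04] turn -0.172 j [ 0.26  0.72 -0.83  1.85  0.68  0.88  0.55] w 7.6 F [0.1 0.2 0.3] g 0.0 t 8.65
```

```bash
python3 - <<'E'
from h import *
c=cam("wrist");save(c,"w3.png");W=cloud(c)
s=cam("scene");cv2.imwrite("pics/s3.png",cv2.resize(s["frame"][180:280,270:410,::-1],(800,571),interpolation=cv2.INTER_CUBIC))
E
```

```text
(no output)
```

View pics/w3.png

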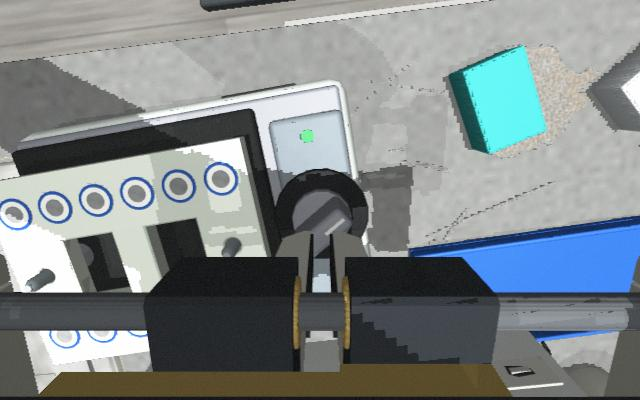

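```bash
python3 - <<'E'
from h import *
c=cam("wrist");save(c,"w3.png");W=cloud(c);s=bot.get_state()
print("tcp pix",pix(c,s["eef_pos"]),"tip",pix(c,np.array(s["eef_pos"])-[0,0,19]))
for r in spotter.regions_of("wrist","speed_knob")[:3]:
    P=W[r["mask"]];print(round(r["confidence"],2),np.round(r["extent"]),np.nanmedian(P,0).round(1))
for u,v in [(325,215),(340,208),(310,225),(298,190),(330,240),(312,250),(335,250),(320,290),(300,240),(205,160)]: print(u,v,W[v,u].round(1))
sc=cam("scene");Ws=cloud(sc);print(pix(sc,[530,114.6,94]))
E
```

```text
tcp pix [321.06649429 235.98944053] tip [321.12907955 224.55607787]
0.76 [322. 224.  62.  65.] [522.3 115.6  76.7]
325 215 [519.4 118.5  88.6]
340 208 [516.2 127.2  88.9]
310 225 [526.1 109.1  83.3]
298 190 [511.2 102.4  55.9]
330 240 [522.8 120.2 117.7]
312 250 [521.  112.2 131.6]
335 250 [521.  122.2 134.3]
320 290 [586.5 107.6  50.2]
300 240 [519.2 106.6 122.8]
205 160 [482.   57.   84.2]
[324.20759107 226.90441812]
```

View pics/s3.png

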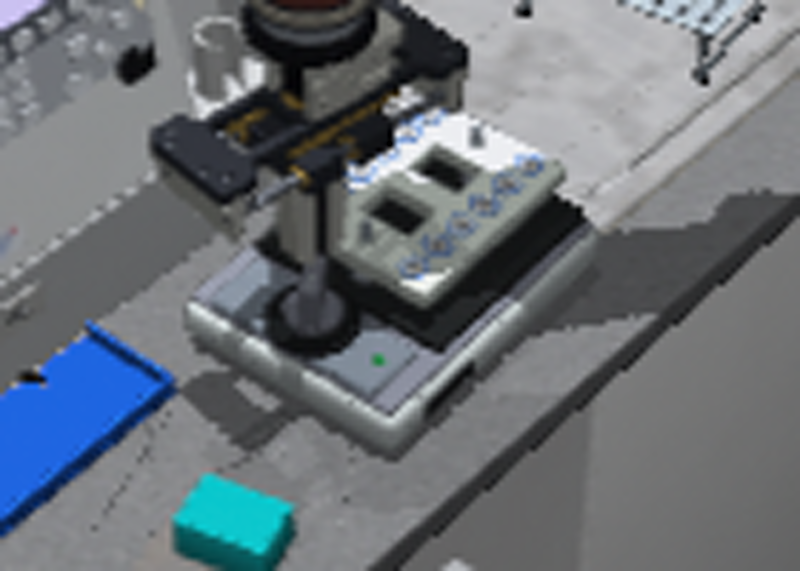

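The picture shows the fingers closed over or in front of the bar, and the bar has barely turned. I need the fingertip height.

```bash
python3 - <<'E'
from h import *
c=cam("wrist");W=cloud(c)
for u in (305,310,330,335,345):
    print(u,[(v,*W[v,u].round().astype(int)) for v in range(196,262,5) if np.isfinite(W[v,u,0])])
cv2.imwrite("pics/c3.png",cv2.resize(c["frame"][150:300,240:420,::-1],(720,600),interpolation=cv2.INTER_CUBIC))
E
```

```text
305 [(196, np.int64(514), np.int64(107), np.int64(62)), (201, np.int64(517), np.int64(106), np.int64(63)), (206, np.int64(520), np.int64(106), np.int64(63)), (211, np.int64(523), np.int64(106), np.int64(65)), (216, np.int64(527), np.int64(105), np.int64(63)), (221, np.int64(529), np.int64(105), np.int64(66)), (226, np.int64(528), np.int64(106), np.int64(78)), (231, np.int64(520), np.int64(108), np.int64(110)), (236, np.int64(519), np.int64(109), np.int64(118)), (241, np.int64(519), np.int64(109), np.int64(125)), (246, np.int64(519), np.int64(109), np.int64(130)), (251, np.int64(520), np.int64(109), np.int64(135)), (256, np.int64(520), np.int64(110), np.int64(140)), (261, np.int64(519), np.int64(110), np.int64(146))]
310 [(196, np.int64(514), np.int64(110), np.int64(63)), (201, np.int64(517), np.int64(110), np.int64(63)), (206, np.int64(520), np.int64(109), np.int64(64)), (211, np.int64(524), np.int64(109), np.int64(64)), (216, np.int64(526), np.int64(109), np.int64(65)), (221, np.int64(526), np.int64(109), np.int64(75)), (226, np.int64(526), np.int64(109), np.int64(85)), (231, np.int
[... 1776 characters left out ...]
, np.int64(132), np.int64(55)), (201, np.int64(521), np.int64(131), np.int64(60)), (206, np.int64(520), np.int64(131), np.int64(72)), (211, np.int64(520), np.int64(130), np.int64(83)), (216, np.int64(520), np.int64(129), np.int64(91)), (221, np.int64(522), np.int64(129), np.int64(94)), (226, np.int64(525), np.int64(129), np.int64(94)), (231, np.int64(529), np.int64(129), np.int64(91)), (236, np.int64(522), np.int64(128), np.int64(118)), (241, np.int64(521), np.int64(127), np.int64(125)), (246, np.int64(521), np.int64(127), np.int64(130)), (251, np.int64(521), np.int64(127), np.int64(136)), (256, np.int64(521), np.int64(126), np.int64(141)), (261, np.int64(496), np.int64(125), np.int64(200))]
```

View pics/c3.png

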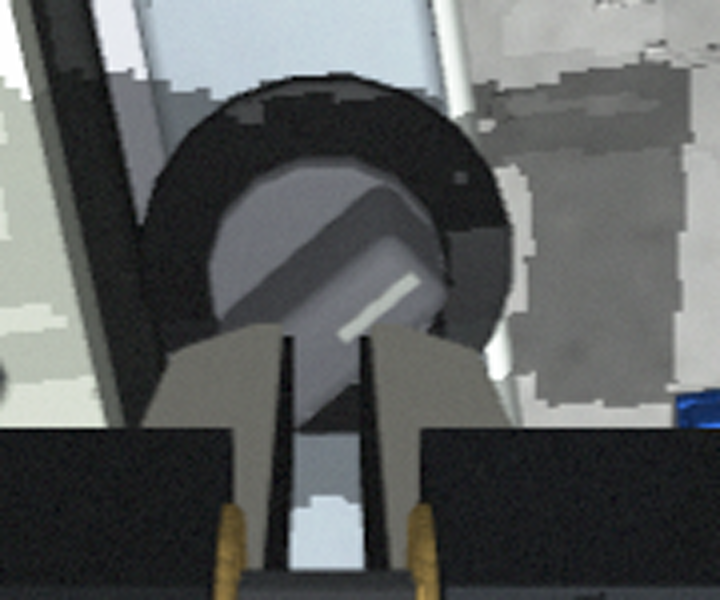

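The fingertips are at z≈108, above the bar top at 94. In practice they sit about 16 mm above the reported TCP, not 19 mm ahead of it. I'll back up, re-align and go deeper in careful steps.

>>> servo_tool:
  moves:
    - [3.2,[0,0,-1],0]
    - [3.2,[0,0,-2],0.14]
    - [3.2,[0,0,-2],0.28]
    - [3.2,[0,0,-2],0.42]
    - [3.2,[0,0,-2],0.56]
    - [3.2,[0,0,-2],0.7]
    - [3.2,[0,0,-2],0.84]
    - [3.2,[0,0,-2],0.84]
    - [3.2,[0,0,-2],0.84]
    - [3.2,[0,0,-2],0.84]

```text
time_s: 9.95
eef_pos: [529.9, 115.1, 112.6]
tcp_rot: [[-0.58, 0.814, 0.0], [0.814, 0.58, 0.0], [0.0, 0.0, -1.0]]
ft_force: [-0.5, -0.0, -0.3]
width: 0.345
grasp_force: 0.0
```

```bash
python3 - <<'E'
from h import *
goto([530.1,114.5,60],2.184)
c=cam("wrist");W=cloud(c);save(c,"w4.png")
z=W[...,2];m=(z>88)&(z<98)&(abs(W[...,0]-530)<25)&(abs(W[...,1]-115)<25)
print(m.sum(),cv2.minAreaRect(W[m][:,:2].astype(np.float32)))
# fingertips: lowest z of near pixels left/right
for y in (40,):
    n=(c["depth"]>0)&(c["depth"]<215)&(np.mgrid[0:400,0:640][0]<290)
    v,u=np.nonzero(n);print(v.min(),[ (int(k),v[u==k].min(),W[v[u==k].min()+2,k].round()) for k in (255,265,275,365,375,385) if (u==k).any()])
E
```

```text
at [529.9 115.1 112.6] psi 2.1899 shift cm [-0.06 -0.02  5.26] turn 0.006 j [ 0.14  0.63 -0.62  1.83  0.48  0.84 -0.1 ] w 32.1 F [-0.5 -0.  -0.3] g 0.0 t 9.95
1253 ((530.287353515625, 115.67672729492188), (13.411434173583984, 35.554588317871094), 35.03228759765625)
150 [(255, np.int64(243), array([500., 105., 149.])), (265, np.int64(236), array([502., 108., 142.])), (275, np.int64(232), array([506., 110., 136.])), (365, np.int64(231), array([541., 135., 134.])), (375, np.int64(235), array([545., 137., 139.])), (385, np.int64(238), array([548., 140., 143.]))]
```

>>> servo_tool:
  moves:
    - [3.2,[-0.06,0,1],0]
    - [3.2,[-0.06,0,2],0]
    - [3.2,[-0.06,0,2.5],0]
    - [3.2,[-0.06,0,3],0]
    - [3.2,[-0.06,0,3.3],0]
    - [3.2,[-0.06,0,3.6],0]
    - [3.2,[-0.06,0,3.8],0]
    - [3.2,[-0.06,0,3.8],0]
    - [1.0,[-0.06,0,3.8],0]
    - [1.0,[-0.06,0,3.8],0]

```text
time_s: 11.0
eef_pos: [530.4, 114.6, 74.6]
tcp_rot: [[-0.579, 0.816, 0.001], [0.816, 0.579, 0.0], [-0.0, 0.001, -1.0]]
ft_force: [0.5, 0.5, -0.1]
width: 0.219
grasp_force: 0.0
```

>>> servo_tool:
  moves:
    - [1.0,[0,0,0],0]
    - [1.0,[0,0,0],0]
    - [1.0,[0,0,0],0]
    - [1.0,[0,0,0],0]
    - [1.0,[0,0,0],0]
    - [1.0,[0,0,0],0]
    - [1.0,[0,0,0],0]
    - [1.0,[0,0,0],0]
    - [1.0,[0,0,0],0]
    - [1.0,[0,0,0],0]

```text
time_s: 12.0
eef_pos: [530.8, 114.9, 74.6]
tcp_rot: [[-0.579, 0.816, 0.001], [0.816, 0.579, 0.001], [-0.0, 0.001, -1.0]]
ft_force: [2.9, 1.8, 0.5]
width: 0.143
grasp_force: 10.0
```

The bar is gripped near its top, which confirms the offset. I'll regrip 10 mm deeper and turn.

>>> servo_tool:
  moves:
    - [2.4,[0.05,0,0],0]
    - [2.4,[0.05,0,0],0]
    - [2.4,[0.05,0,0.4],0]
    - [2.4,[0.05,0,0.8],0]
    - [2.4,[0.05,0,1.1],0]
    - [2.4,[0.05,0,1.1],0]
    - [1.0,[0.05,0,1.1],0]
    - [1.0,[0.05,0,1.1],0]
    - [1.0,[0.05,0,1.1],0]
    - [1.0,[0.05,0,1.1],0]

```text
time_s: 13.0
eef_pos: [530.6, 115.5, 63.5]
tcp_rot: [[-0.579, 0.816, 0.001], [0.816, 0.579, 0.001], [0.0, 0.002, -1.0]]
ft_force: [1.8, 1.3, -2.1]
width: 0.149
grasp_force: 10.0
```

>>> servo_tool:
  moves:
    - [1.0,[0,0,0],0]
    - [1.0,[0,0,0],0]
    - [1.0,[0,0,0],-0.12]
    - [1.0,[0,0,0],-0.24]
    - [1.0,[0,0,0],-0.36]
    - [1.0,[0,0,0],-0.48]
    - [1.0,[0,0,0],-0.6]
    - [1.0,[0,0,0],-0.72]
    - [1.0,[0,0,0],-0.84]
    - [1.0,[0,0,0],-0.84]

```text
time_s: 14.0
eef_pos: [530.3, 115.0, 63.5]
tcp_rot: [[-0.994, 0.114, 0.001], [0.114, 0.994, 0.001], [-0.0, 0.001, -1.0]]
ft_force: [2.0, 1.2, -1.0]
width: 0.146
grasp_force: 10.0
```

```bash
python3 -c "
from h import *
print(bot.get_state()['torque']);goto([530.3,115,64],3.197)"
```

```text
[ 0.31978229 -0.58255017 -0.01824307]
at [530.3 115.   63.5] psi 3.0278 shift cm [ 0.    0.   -0.05] turn -0.169 j [ 0.24  0.76 -0.8   1.87  0.73  0.83  0.51] w 13.6 F [ 2.   1.2 -1. ] g 10.0 t 14.0
```

>>> servo_tool:
  moves:
    - [1.0,[0,0,0],-0.06]
    - [1.0,[0,0,0],-0.12]
    - [1.0,[0,0,0],-0.175]
    - [1.0,[0,0,0],-0.18]
    - [1.0,[0,0,0],-0.18]
    - [2.8,[0,0,0],-0.18]
    - [2.8,[0,0,0],-0.18]
    - [2.8,[0,0,0],-0.18]
    - [2.8,[0,0,0],-0.18]
    - [2.8,[0,0,-1],-0.18]

```text
time_s: 15.0
eef_pos: [528.9, 114.3, 72.7]
tcp_rot: [[-0.998, -0.066, -0.003], [-0.066, 0.998, -0.001], [0.003, -0.001, -1.0]]
ft_force: [0.0, -0.2, -0.1]
width: 0.297
grasp_force: 0.0
```

>>> servo_tool:
  moves:
    - [3.6,[0,0,-2],0]
    - [3.6,[0,0,-5],0]
    - [3.6,[0,0,-9],0]
    - [3.6,[0,0,-13],0]
    - [3.6,[0,0,-16],0]
    - [3.6,[0,0,-18],0]
    - [3.6,[0,0,-18],0]
    - [3.6,[0,0,-18],0]
    - [3.6,[0,0,-18],0]
    - [3.6,[0,0,-18],0]

```text
time_s: 16.0
eef_pos: [529.3, 114.4, 252.1]
tcp_rot: [[-0.998, -0.066, -0.003], [-0.066, 0.998, -0.001], [0.003, -0.001, -1.0]]
ft_force: [0.3, -0.1, -0.1]
width: 0.389
grasp_force: 0.0
```

```bash
python3 - <<'E'
from h import *
goto([536.1,5,200],3.197)
c=cam("wrist");W=cloud(c);save(c,"w5.png")
z=W[...,2];m=(z>88)&(z<98)&(abs(W[...,0]-530)<25)&(abs(W[...,1]-115)<25)
print(m.sum(),cv2.minAreaRect(W[m][:,:2].astype(np.float32)))
m=(z>78)&(z<88.5)&(abs(W[...,0]-536)<90)&(abs(W[...,1])<90)
print(m.sum(),cv2.minAreaRect(W[m][:,:2].astype(np.float32)))
E
```

```text
at [529.3 114.4 252.1] psi -3.0752 shift cm [  0.03 -10.96   5.21] turn 0.011 j [ 0.37  0.57 -1.02  1.64  0.51  1.23  0.88] w 36.2 F [ 0.3 -0.1 -0.1] g 0.0 t 16.0
508 ((529.6119384765625, 115.15548706054688), (34.82734298706055, 13.923967361450195), 3.5216588973999023)
15235 ((536.53857421875, 5.647254943847656), (120.43059539794922, 150.77085876464844), 3.18656587600708)
```

Knob is at zero (bar 3.5° against the shaker's 3.2°). Now the tile.

>>> servo_tool:
  moves:
    - [2.6,[0,-2,0],0.011]
    - [2.6,[0,-4,0],0.011]
    - [2.6,[0,-6,0],0.011]
    - [2.6,[0,-8,0.5],0.011]
    - [2.6,[0,-10,1.5],0.011]
    - [2.6,[0,-10.91,3],0.011]
    - [2.6,[0,-10.91,5],0.011]
    - [2.6,[0,-10.91,7],0.011]
    - [2.6,[0,-10.91,9],0.011]
    - [2.6,[0,-10.91,9],0.011]

```text
time_s: 17.05
eef_pos: [534.7, 5.8, 160.1]
tcp_rot: [[-0.998, -0.056, -0.007], [-0.056, 0.998, -0.0], [0.007, 0.0, -1.0]]
ft_force: [0.0, -0.9, 0.1]
width: 0.284
grasp_force: 0.0
```

```bash
python3 - <<'E'
from h import *
goto([536.5,5.5,52],3.197)
c=cam("wrist");W=cloud(c);save(c,"w6.png")
z=W[...,2]
m=(z>78)&(z<88.5)&(abs(W[...,0]-536)<90)&(abs(W[...,1])<90)
print(m.sum(),cv2.minAreaRect(W[m][:,:2].astype(np.float32)),np.median(z[m]))
E
```

```text
at [534.7   5.8 160.1] psi -3.0851 shift cm [-0.25 -0.05 10.8 ] turn 0.001 j [ 0.54  0.66 -0.97  1.79  0.62  1.04  0.97] w 26.4 F [ 0.  -0.9  0.1] g 0.0 t 17.05
22183 ((536.5505981445312, 5.8258056640625), (120.06046295166016, 150.49404907226562), 3.1659374237060547) 84.04594681764797
```

View pics/w6.png

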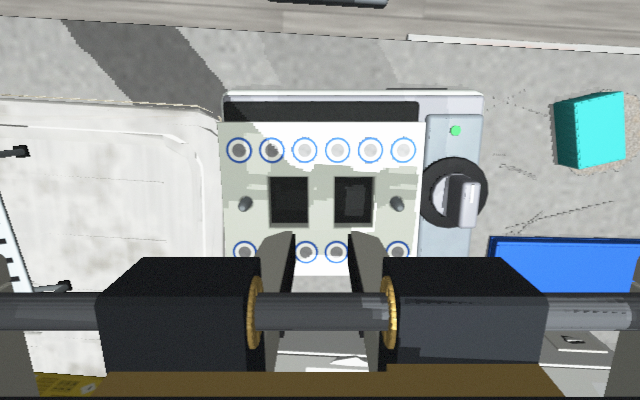

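The view shows the slots at (288,202) and (354,202), the fingers lined up over them, and the knob bar square to the shaker.

>>> servo_tool:
  moves:
    - [2.6,[-0.2,0,2],0]
    - [2.6,[-0.2,0,4],0]
    - [2.6,[-0.2,0,6],0]
    - [2.6,[-0.2,0,7],0]
    - [2.6,[-0.2,0,8],0]
    - [2.6,[-0.2,0,8.6],0]
    - [2.6,[-0.2,0,9.2],0]
    - [2.6,[-0.2,0,9.8],0]
    - [2.6,[-0.2,0,10.4],0]
    - [2.6,[-0.2,0,10.6],0]

```text
time_s: 18.1
eef_pos: [538.9, 6.1, 56.8]
tcp_rot: [[-0.998, -0.055, -0.001], [-0.055, 0.998, -0.0], [0.001, -0.0, -1.0]]
ft_force: [-0.2, 0.2, -0.9]
width: 0.278
grasp_force: 0.0
```

>>> servo_tool:
  moves:
    - [2.6,[0,0,0],0]
    - [1.5,[0,0,0],0]
    - [1.5,[0,0,0],0]
    - [1.5,[0,0,0],0]
    - [1.5,[0,0,0],0]
    - [1.5,[0,0,0],0]
    - [1.5,[0,0,0],0]
    - [1.5,[0,0,0],0]
    - [1.5,[0,0,0],0]
    - [1.5,[0,0,0],0]
  squeeze: 25

```text
time_s: 19.1
eef_pos: [539.4, 6.2, 57.6]
tcp_rot: [[-0.998, -0.055, 0.0], [-0.055, 0.998, 0.0], [-0.0, 0.0, -1.0]]
ft_force: [0.6, -0.3, 1.2]
width: 0.213
grasp_force: 25.0
```

```bash
python3 - <<'E'
from h import *
goto([536.5,5.5,52],3.197)
E
```

```text
at [539.4   6.2  57.6] psi -3.0864 shift cm [ 0.29 -0.05  0.56] turn -0.0 j [ 0.46  0.78 -0.84  1.88  0.78  0.85  0.83] w 19.8 F [ 0.6 -0.3  1.2] g 25.0 t 19.1
```

Gripped, but 3 mm off on the side I don't want for the later pivot. I'll regrip on the side that becomes the rack's front, a bit deeper.

>>> servo_tool:
  moves:
    - [2.6,[0,0,0],0]
    - [2.6,[0,0,0],0]
    - [2.6,[0,0,0],0]
    - [2.6,[0.4,0.05,0.2],0]
    - [2.6,[0.8,0.05,0.4],0]
    - [2.6,[0.8,0.05,0.4],0]
    - [2.6,[0.8,0.05,0.4],0]
    - [2.6,[0.8,0.05,0.4],0]
    - [1.5,[0.8,0.05,0.4],0]
    - [1.5,[0.8,0.05,0.4],0]

```text
time_s: 20.1
eef_pos: [531.4, 6.2, 53.5]
tcp_rot: [[-0.998, -0.055, 0.0], [-0.055, 0.998, -0.0], [-0.0, -0.0, -1.0]]
ft_force: [-0.5, -0.4, 0.8]
width: 0.214
grasp_force: 25.0
```

>>> servo_tool:
  moves:
    - [1.5,[0,0,0],0]
    - [1.5,[0,0,0],0]
    - [1.5,[0,0,0],0]
    - [1.5,[0,0,0],0]
    - [1.5,[0,0,0],0]
    - [1.5,[0,0,0],0]
    - [1.5,[0,0,0],0]
    - [1.5,[0,0,0],0]
    - [1.5,[0,0,0],0]
    - [1.5,[0,0,-0.1],0]

```text
time_s: 21.1
eef_pos: [530.4, 6.3, 53.9]
tcp_rot: [[-0.998, -0.055, -0.002], [-0.055, 0.998, 0.0], [0.002, 0.0, -1.0]]
ft_force: [-0.0, -0.2, -3.0]
width: 0.212
grasp_force: 25.0
```

>>> servo_tool:
  moves:
    - [1.5,[0,0,-0.3],0]
    - [1.5,[0,0,-0.6],0]
    - [1.5,[0,0,-1],0]
    - [1.5,[0,0,-1.4],0]
    - [1.5,[0,0,-1.8],0]
    - [1.5,[0,0,-2.2],0]
    - [1.5,[0,0,-2.6],0]
    - [1.5,[0,0,-3],0]
    - [1.5,[0,0,-3.4],0]
    - [1.5,[0,0,-3.8],0]

```text
time_s: 22.1
eef_pos: [531.1, 6.3, 92.7]
tcp_rot: [[-0.998, -0.055, -0.0], [-0.055, 0.998, 0.0], [0.0, 0.0, -1.0]]
ft_force: [-0.5, -0.0, -2.3]
width: 0.212
grasp_force: 25.0
```

```bash
cat >> h.py <<'E'
def tilefit(c,zlo,zhi,box):
    W=cloud(c);z=W[...,2];b=box
    m=(z>zlo)&(z<zhi)&(W[...,0]>b[0])&(W[...,0]<b[1])&(W[...,1]>b[2])&(W[...,1]<b[3])&(c["frame"].min(-1)>120)
    P=W[m];A=np.c_[P[:,:2],np.ones(len(P))]
    s=np.linalg.lstsq(A,P[:,2],rcond=None)[0];k=abs(P[:,2]-A@s)<3
    s=np.linalg.lstsq(A[k],P[k,2],rcond=None)[0]
    print("n",k.sum(),"slopes",s[:2].round(3),"z",np.median(P[k,2]).round(1),"rect",cv2.minAreaRect(P[k][:,:2].astype(np.float32)))
E
python3 - <<'E'
from h import *
goto([536.5,5.5,52],3.197)
c=cam("wrist");tilefit(c,100,140,(440,640,-100,95))
E
```

```text
at [531.1   6.3  92.7] psi -3.0863 shift cm [-0.53 -0.11  4.07] turn -0.0 j [ 0.5   0.73 -0.89  1.88  0.72  0.9   0.87] w 19.7 F [-0.5 -0.  -2.3] g 25.0 t 22.1
n 34215 slopes [-0.001 -0.001] z 123.4 rect ((535.3799438476562, 6.9071502685546875), (118.67224884033203, 150.87989807128906), 3.180108070373535)
```

Lifted level and clear of the pins. Carrying it to the rack and turning it only once past the instrument.

>>> servo_tool:
  moves:
    - [1.5,[0,-1,-3],0]
    - [1.5,[0,-4,-6],0]
    - [1.5,[0,-8,-8.7],0]
    - [1.5,[-0.5,-12,-8.7],0]
    - [1.5,[-1,-16,-8.7],0.05]
    - [1.5,[-2,-20,-8.7],0.15]
    - [1.5,[-3,-24,-8.7],0.28]
    - [1.5,[-4,-28,-8.7],0.42]
    - [1.5,[-5,-31,-8.7],0.55]
    - [1.5,[-5.2,-32.1,-8.7],0.68]

```text
time_s: 23.15
eef_pos: [600.5, -316.5, 178.1]
tcp_rot: [[-0.804, 0.594, -0.001], [0.594, 0.804, -0.002], [-0.001, -0.002, -1.0]]
ft_force: [-0.7, -0.4, -3.0]
width: 0.217
grasp_force: 25.0
```

>>> servo_tool:
  moves:
    - [1.5,[0,0,0],0.12]
    - [1.5,[0,0,0],0.25]
    - [1.5,[0,0,0],0.38]
    - [1.5,[0,0,0],0.52]
    - [1.5,[0,0,0],0.65]
    - [1.5,[0,0,0],0.75]
    - [1.5,[0,0,0],0.777]
    - [1.5,[0,0,0],0.777]
    - [1.5,[0,0,0],0.777]
    - [1.5,[0,0,0],0.777]

```text
time_s: 24.15
eef_pos: [600.7, -311.4, 179.2]
tcp_rot: [[-0.169, 0.986, -0.0], [0.986, 0.169, 0.0], [0.0, -0.0, -1.0]]
ft_force: [-0.2, 0.1, -2.9]
width: 0.215
grasp_force: 25.0
```

```bash
python3 - <<'E'
from h import *
goto([601.5,-311.3,135],1.740)
c=cam("wrist");save(c,"w7.png");tilefit(c,180,230,(480,720,-440,-180))
E
```

```text
at [ 600.7 -311.4  179.2] psi 1.7408 shift cm [-0.01  0.08  4.42] turn 0.001 j [ 0.75  0.74 -0.58  1.35  0.41  1.17  0.3 ] w 20.0 F [-0.2  0.1 -2.9] g 25.0 t 24.15
n 35324 slopes [-0.001  0.   ] z 209.8 rect ((600.9782104492188, -315.8069763183594), (151.1995849609375, 118.16240692138672), 9.669316291809082)
```

>>> servo_tool:
  moves:
    - [1.5,[-0.2,0.06,1.5],0]
    - [1.5,[-0.2,0.06,3],0]
    - [1.5,[-0.2,0.06,4.5],0]
    - [1.5,[-0.2,0.06,5.4],0]
    - [1.5,[-0.2,0.06,5.8],0]
    - [1.5,[-0.2,0.06,6.1],0]
    - [1.5,[-0.2,0.06,6.4],0]
    - [1.5,[-0.2,0.06,6.7],0]
    - [1.5,[-0.2,0.06,7],0]
    - [1.5,[-0.2,0.06,7],0]
  squeeze: 9

```text
time_s: 25.2
eef_pos: [602.1, -313.1, 109.4]
tcp_rot: [[-0.169, 0.986, 0.001], [0.986, 0.169, 0.0], [-0.0, 0.001, -1.0]]
ft_force: [0.3, 0.5, -1.5]
width: 0.214
grasp_force: 9.0
```

```bash
python3 - <<'E'
from h import *
goto([601.5,-311.3,135],1.740)
c=cam("wrist");save(c,"w8.png");tilefit(c,90,230,(480,720,-440,-180))
E
```

```text
at [ 602.1 -313.1  109.4] psi 1.7402 shift cm [ 0.19 -0.03 -2.56] turn 0.0 j [ 0.74  0.8  -0.56  1.43  0.45  1.04  0.26] w 19.9 F [ 0.3  0.5 -1.5] g 9.0 t 25.2
n 34874 slopes [ 0.026 -0.152] z 135.8 rect ((601.5203247070312, -313.8108215332031), (150.8797607421875, 111.41495513916016), 9.571601867675781)
```

>>> servo_tool:
  moves:
    - [1.5,[0,0,0.2],0]
    - [1.5,[-0.03,0,0.4],0]
    - [1.5,[-0.06,0,0.6],0]
    - [1.5,[-0.1,0,0.8],0]
    - [1.5,[-0.15,0,1.0],0]
    - [1.5,[-0.2,0,1.2],0]
    - [1.5,[-0.27,0,1.4],0]
    - [1.5,[-0.34,0,1.6],0]
    - [1.5,[-0.4,0,1.8],0]
    - [1.5,[-0.4,0,1.8],0]

```text
time_s: 26.25
eef_pos: [602.1, -317.4, 90.9]
tcp_rot: [[-0.168, 0.986, -0.001], [0.986, 0.168, 0.0], [0.0, -0.001, -1.0]]
ft_force: [0.8, 1.2, -1.6]
width: 0.218
grasp_force: 9.0
```

```bash
python3 - <<'E'
from h import *
goto([601.5,-311.3,135],1.740)
c=cam("wrist");save(c,"w8.png");tilefit(c,70,230,(480,720,-440,-180))
E
```

```text
at [ 602.1 -317.4   90.9] psi 1.7397 shift cm [ 0.62  0.04 -4.41] turn -0.0 j [ 0.74  0.83 -0.55  1.43  0.47  1.01  0.26] w 20.2 F [ 0.8  1.2 -1.6] g 9.0 t 26.25
n 30730 slopes [ 0.099 -0.579] z 108.0 rect ((600.8290405273438, -313.2581481933594), (150.8170623779297, 91.79801940917969), 9.849998474121094)
```

>>> servo_tool:
  moves:
    - [1.5,[-0.07,0,0.15],0]
    - [1.5,[-0.14,0,0.3],0]
    - [1.5,[-0.22,0,0.45],0]
    - [1.5,[-0.3,0,0.6],0]
    - [1.5,[-0.39,0,0.75],0]
    - [1.5,[-0.49,0,0.9],0]
    - [1.5,[-0.6,0,1.05],0]
    - [1.5,[-0.7,0,1.15],0]
    - [1.5,[-0.8,0,1.25],0]
    - [1.5,[-0.8,0,1.25],0]

```text
time_s: 27.3
eef_pos: [603.6, -325.0, 78.5]
tcp_rot: [[-0.168, 0.986, -0.0], [0.986, 0.168, 0.001], [0.001, -0.0, -1.0]]
ft_force: [0.0, 0.9, -2.1]
width: 0.215
grasp_force: 9.0
```

```bash
python3 - <<'E'
from h import *
goto([601.5,-311.3,135],1.740)
c=cam("wrist");save(c,"w9.png");tilefit(c,60,230,(480,720,-440,-180))
W=cloud(c);P=W[(W[...,2]>50)&(W[...,2]<190)&(c["frame"].min(-1)>120)]
h=(P[:,:2]-[606.9,-342.9])@[.168,-.986]
print("h range of low z",[ (z,round(float(np.percentile(h[(P[:,2]>z)&(P[:,2]<z+6)],2)),1)) for z in (56,62,68,74) if ((P[:,2]>z)&(P[:,2]<z+6)).sum()>20])
s=cam("side");cv2.imwrite("pics/s9.png",cv2.resize(s["frame"][90:190,270:390,::-1],(720,600),interpolation=cv2.INTER_CUBIC))
E
```

```text
at [ 603.6 -325.    78.5] psi 1.7398 shift cm [ 1.39  0.02 -5.65] turn -0.0 j [ 0.74  0.85 -0.54  1.43  0.48  1.    0.26] w 20.0 F [ 0.   0.9 -2.1] g 9.0 t 27.3
n 7729 slopes [ 0.2   -1.012] z 91.7 rect ((574.6452026367188, -318.091064453125), (51.68512725830078, 112.04129028320312), 71.35877227783203)
h range of low z [(56, -84.4), (62, -59.4), (68, -58.0), (74, -52.8)]
```

View pics/s9.png

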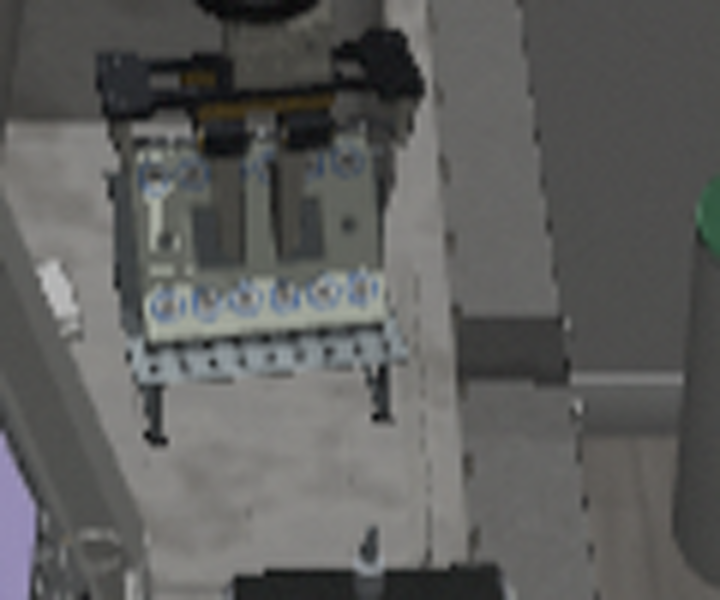

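The side view shows the tile tilted about 46°, leaning on the back's top, its lower edge near the deck front. Next I'll set it down and open in the slots, then use the fingers to push it upright against the back.

>>> servo_tool:
  moves:
    - [1.5,[0,0,0.1],0]
    - [1.5,[0,0,0.2],0]
    - [1.5,[0,0,0.3],0]
    - [1.5,[0,0,0.3],0]
    - [1.5,[0,0,0.3],0]
    - [2.3,[0,0,0.3],0]
    - [2.3,[0,0,0.3],0]
    - [2.3,[0,0,0.3],0]
    - [2.3,[0,0,0.3],0]
    - [2.3,[0,0,0.3],0]

```text
time_s: 28.4
eef_pos: [603.7, -325.1, 75.8]
tcp_rot: [[-0.168, 0.986, -0.0], [0.986, 0.168, 0.0], [0.0, -0.0, -1.0]]
ft_force: [-0.4, -0.8, -0.3]
width: 0.248
grasp_force: 0.0
```

```bash
python3 - <<'E'
from h import *
goto([601.5,-311.3,135],1.740)
c=cam("wrist");tilefit(c,60,230,(480,720,-440,-180))
E
```

```text
at [ 603.7 -325.1   75.8] psi 1.7397 shift cm [ 1.4   0.01 -5.92] turn -0.0 j [ 0.74  0.85 -0.54  1.43  0.48  0.99  0.26] w 23.1 F [-0.4 -0.8 -0.3] g 0.0 t 28.4
n 7443 slopes [ 0.213 -1.072] z 89.3 rect ((572.8165283203125, -318.71270751953125), (43.76737976074219, 106.06587219238281), 78.1351089477539)
```

It stays on its own. Now the push.

>>> servo_tool:
  moves:
    - [2.5,[0,0,-0.4],0]
    - [2.5,[0,0,-0.8],0]
    - [2.5,[0,0,-1.2],0]
    - [2.5,[0,0,-1.4],0]
    - [2.5,[-0.2,0,-1.4],0]
    - [2.5,[-0.4,0,-1.4],0]
    - [2.5,[-0.6,0,-1.4],0]
    - [2.5,[-0.8,0,-1.4],0]
    - [2.5,[-1,0,-1.4],0]
    - [2.5,[-1,0,-1.4],0]

```text
time_s: 29.45
eef_pos: [604.5, -329.0, 89.9]
tcp_rot: [[-0.171, 0.985, -0.004], [0.985, 0.171, 0.009], [0.009, -0.003, -1.0]]
ft_force: [-4.4, 7.6, 5.1]
width: 0.268
grasp_force: 4.3
```

```bash
python3 - <<'E'
from h import *
goto([601.5,-311.3,135],1.740)
c=cam("wrist");tilefit(c,60,230,(480,720,-440,-180))
E
```

```text
at [ 604.5 -329.    89.9] psi 1.7427 shift cm [ 1.84 -0.   -4.49] turn 0.003 j [ 0.75  0.84 -0.55  1.4   0.46  1.04  0.28] w 25.0 F [-4.4  7.6  5.1] g 4.3 t 29.45
n 8794 slopes [ 0.217 -1.098] z 98.2 rect ((577.7100830078125, -325.1141357421875), (56.1343994140625, 120.83587646484375), 62.929588317871094)
```

The slot push gives poor leverage: 8 N and no rotation. I'll back out and push low on the wells face with closed fingers instead.

>>> servo_tool:
  moves:
    - [2.5,[0.4,0,0],0]
    - [2.5,[0.8,0,0],0]
    - [2.5,[1,0,0],0]
    - [2.4,[1,0,0],0]
    - [2.4,[1,0,-1],0]
    - [2.4,[1,0,-3],0]
    - [2.4,[1,0,-5.5],0]
    - [2.4,[1,0,-8.5],0]
    - [2.4,[2,0,-9.5],0]
    - [2.4,[4,0,-9.5],0]

```text
time_s: 30.5
eef_pos: [599.6, -297.2, 187.1]
tcp_rot: [[-0.165, 0.986, 0.004], [0.986, 0.165, -0.003], [-0.003, 0.004, -1.0]]
ft_force: [-0.6, 0.5, 0.3]
width: 0.26
grasp_force: 0.0
```

```bash
cat >> h.py <<'E'
F=np.array([606.9,-342.9]);X=np.array([.168,-.986])
def goh(h,y,ez,psi=1.740): goto([*(F+h*X+y*np.array([.986,.168])),ez],psi)
def hh():
    p=np.array(bot.get_state()["eef_pos"]);print("h",((p[:2]-F)@X).round(1),"y",((p[:2]-F)@[.986,.168]).round(1),"tip v",p[2]+17-55)
E
python3 - <<'E'
from h import *
hh();goh(-82,0,68)
c=cam("wrist");tilefit(c,60,230,(480,720,-440,-180))
E
```

```text
h -46.3 y 0.5 tip v 149.05684923029165
at [ 599.6 -297.2  187.1] psi 1.7361 shift cm [ 3.61 -0.11 11.89] turn -0.004 j [ 0.74  0.71 -0.59  1.37  0.41  1.17  0.27] w 24.2 F [-0.6  0.5  0.3] g 0.0 t 30.5
n 11233 slopes [ 0.194 -1.137] z 93.6 rect ((602.8217163085938, -320.992919921875), (150.71592712402344, 70.91027069091797), 9.448301315307617)
```

>>> servo_tool:
  moves:
    - [0,[1.5,0,0],0]
    - [0,[3,0,0],0]
    - [0,[3.8,0,0],0]
    - [0,[3.8,0,2],0]
    - [0,[3.8,0,4],0]
    - [0,[3.8,0,6.5],0]
    - [0,[3.8,0,9],0]
    - [0,[3.8,0,11],0]
    - [0,[3.8,0,11.8],0]
    - [0,[3.8,0,11.8],0]

```text
time_s: 31.55
eef_pos: [591.5, -257.8, 65.6]
tcp_rot: [[-0.168, 0.986, -0.003], [0.986, 0.168, 0.001], [0.001, -0.002, -1.0]]
ft_force: [-0.7, 0.1, 0.1]
width: 0.004
grasp_force: 0.0
```

```bash
python3 - <<'E'
from h import *
hh();goh(-46,0,68)
c=cam("wrist");tilefit(c,60,230,(480,720,-440,-180))
E
```

```text
h -86.5 y -0.9 tip v 27.557919095857315
at [ 591.5 -257.8   65.6] psi 1.7399 shift cm [-4.05  0.09 -0.25] turn -0.0 j [ 0.67  0.81 -0.53  1.57  0.48  0.91  0.14] w 0.4 F [-0.7  0.1  0.1] g 0.0 t 31.55
n 1425 slopes [-0.191  1.115] z 185.7 rect ((613.1972045898438, -261.51873779296875), (106.02611541748047, 25.48508071899414), 64.21452331542969)
```

>>> servo_tool:
  moves:
    - [0,[-1,0.05,0],0]
    - [0,[-2,0.05,0],0]
    - [0,[-3,0.05,0],0]
    - [0,[-3.5,0.05,0],0]
    - [0,[-3.8,0.05,0],0]
    - [0,[-4.1,0.05,0],0]
    - [0,[-4.4,0.05,0],0]
    - [0,[-4.7,0.05,0],0]
    - [0,[-5,0.05,0],0]
    - [0,[-5.3,0.05,0],0]

```text
time_s: 32.6
eef_pos: [602.5, -305.9, 67.4]
tcp_rot: [[-0.171, 0.985, 0.0], [0.985, 0.171, 0.006], [0.005, 0.001, -1.0]]
ft_force: [-1.3, 6.5, 4.4]
width: 0.006
grasp_force: 3.9
```

```bash
python3 - <<'E'
from h import *
hh();goh(-12,0,70)
c=cam("side");cv2.imwrite("pics/s10.png",cv2.resize(c["frame"][90:190,270:390,::-1],(720,600),interpolation=cv2.INTER_CUBIC))
W=cloud(c);m=np.zeros((400,640),bool);m[90:175,270:390]=1;z=W[...,2];h=(W[...,:2]-F)@X;y=(W[...,:2]-F)@np.array([.986,.168])
m&=(h>-70)&(h<70)&(z>60)&(z<180)&(abs(abs(y)-58)<16)
A=np.c_[h[m],np.ones(m.sum())];
for _ in range(2):
    s=np.linalg.lstsq(np.c_[z[m],np.ones(m.sum())],h[m],rcond=None)[0];m[m]&=abs(h[m]-np.c_[z[m],np.ones(m.sum())]@s)<6
print(m.sum(),"lean from vertical deg",np.degrees(np.arctan(s[0])),"h at deck",s@[55,1],"ztop",np.percentile(z[m],98))
E
```

```text
h -37.3 y 1.9 tip v 29.44757446150416
at [ 602.5 -305.9   67.4] psi 1.7428 shift cm [-2.52 -0.2  -0.27] turn 0.003 j [ 0.73  0.85 -0.54  1.47  0.48  0.96  0.23] w 0.6 F [-1.3  6.5  4.4] g 3.9 t 32.6
291 lean from vertical deg 31.892191062814256 h at deck -46.88766753759585 ztop 150.21082038858856
```

>>> servo_tool:
  moves:
    - [0,[-0.25,-0.1,-0.05],0]
    - [0,[-0.5,-0.15,-0.1],0]
    - [0,[-0.75,-0.15,-0.15],0]
    - [0,[-1,-0.15,-0.2],0]
    - [0,[-1.25,-0.15,-0.2],0]
    - [0,[-1.5,-0.15,-0.2],0]
    - [0,[-1.75,-0.15,-0.2],0]
    - [0,[-2,-0.15,-0.2],0]
    - [0,[-2,-0.15,-0.2],0]
    - [0,[-2,-0.15,-0.2],0]

```text
time_s: 33.65
eef_pos: [603.2, -330.4, 68.7]
tcp_rot: [[-0.168, 0.986, -0.001], [0.986, 0.168, -0.0], [-0.0, -0.001, -1.0]]
ft_force: [-1.3, 3.1, -0.4]
width: 0.007
grasp_force: 1.5
```

```bash
cat >> h.py <<'E'
def lean():
    c=cam("side")
    W=cloud(c);m=np.zeros((400,640),bool);m[90:175,270:390]=1;z=W[...,2];h=(W[...,:2]-F)@X;y=(W[...,:2]-F)@np.array([.986,.168])
    m&=(h>-70)&(h<70)&(z>64)&(z<180)&(abs(abs(y)-58)<16)
    for _ in range(3):
        B=np.c_[z[m],np.ones(m.sum())];s=np.linalg.lstsq(B,h[m],rcond=None)[0];m[m]&=abs(h[m]-B@s)<6
    print(m.sum(),"lean deg",np.degrees(np.arctan(s[0])),"wells face h at deck",s@[55,1],"ztop",np.percentile(z[m],98))
    for sg in (-1,1):
        k=m&(sg*y>0);B=np.c_[z[k],np.ones(k.sum())];t=np.linalg.lstsq(B,h[k],rcond=None)[0];print("  side",sg,k.sum(),t@[90,1],"y ext",np.percentile(sg*y[k],98))
    return c
E
python3 - <<'E'
from h import *
hh();goh(-12,0,70);lean()
E
```

```text
h -12.9 y -1.6 tip v 30.700532446569696
at [ 603.2 -330.4   68.7] psi 1.7397 shift cm [-0.09  0.16 -0.13] turn -0.0 j [ 0.75  0.86 -0.54  1.43  0.49  0.99  0.26] w 0.7 F [-1.3  3.1 -0.4] g 1.5 t 33.65
370 lean deg 14.32723605983079 wells face h at deck -12.692562440638788 ztop 165.51677200849906
  side -1 183 -3.7218731467155166 y ext 73.66984142201551
  side 1 187 -3.796550353107815 y ext 72.84720902850324
```

The tile now stands flush against the back: lean 14.3°, square, with its edge at the foot. Next I'll turn the gripper 90° and take the top edge between loosely spaced fingers, in line with one slot.

>>> servo_tool:
  moves:
    - [0,[0.5,0,0],0]
    - [0,[1.5,0,0],0]
    - [0,[3,0,0],0]
    - [0,[5,0,0],0]
    - [0,[7,0,0],0]
    - [3,[7,0,-3],0]
    - [3,[7,0,-7],0]
    - [3,[7,0,-11],0]
    - [3,[7,0,-14],0.1]
    - [3,[7,0,-16],0.2]

```text
time_s: 34.7
eef_pos: [593.0, -260.1, 232.3]
tcp_rot: [[0.034, 0.999, 0.005], [0.999, -0.034, -0.002], [-0.002, 0.005, -1.0]]
ft_force: [-0.0, -0.4, -0.1]
width: 0.314
grasp_force: 0.0
```

>>> servo_tool:
  moves:
    - [3,[0,0,0],0.14]
    - [3,[0,0,0],0.28]
    - [3,[0,0,0],0.42]
    - [3,[0,0,0],0.56]
    - [3,[0,0,0],0.7]
    - [3,[0,0,0],0.84]
    - [3,[0,0,0],0.98]
    - [3,[0,0,0],1.12]
    - [3,[0,0,0],1.26]
    - [3,[0,0,0],1.37]

```text
time_s: 35.7
eef_pos: [591.9, -259.9, 229.2]
tcp_rot: [[0.986, 0.165, 0.001], [0.165, -0.986, -0.0], [0.001, 0.0, -1.0]]
ft_force: [0.2, 0.4, 0.6]
width: 0.319
grasp_force: 0.0
```

```bash
python3 - <<'E'
from h import *
hh();goh(25,25,220,0.169);lean()
E
```

```text
h -84.3 y -0.9 tip v 191.15932558800407
at [ 591.9 -259.9  229.2] psi 0.1661 shift cm [ 2.62 10.92  0.92] turn -0.003 j [ 0.49  0.59 -0.2   1.39  0.12  1.17 -1.13] w 29.7 F [0.2 0.4 0.6] g 0.0 t 35.7
428 lean deg 14.937704829927888 wells face h at deck -13.560707748446553 ztop 172.19628162344418
  side -1 214 -4.158251714853719 y ext 73.48555351989665
  side 1 214 -4.398584310154423 y ext 73.59787265998868
```

>>> servo_tool:
  moves:
    - [3,[0.5,2,0],0]
    - [3,[1,4,0],0]
    - [3,[1.5,6,0],0]
    - [3,[2,8,0.3],0]
    - [3,[2.6,10,0.6],0]
    - [3,[2.6,10.9,1.5],0]
    - [3,[2.6,10.9,2.5],0]
    - [3,[2.6,10.9,3],0]
    - [3,[2.6,10.9,3],0]
    - [3,[2.6,10.9,3],0]

```text
time_s: 36.75
eef_pos: [636.1, -363.0, 199.2]
tcp_rot: [[0.985, 0.171, 0.0], [0.171, -0.985, 0.001], [0.0, -0.001, -1.0]]
ft_force: [-0.5, 0.0, -0.3]
width: 0.321
grasp_force: 0.0
```

```bash
python3 - <<'E'
from h import *
hh();goh(25,25,138,0.169)
c=cam("wrist");save(c,"w11.png");W=cloud(c);z=W[...,2];h=(W[...,:2]-F)@X;y=(W[...,:2]-F)@np.array([.986,.168])
m=(z>165)&(z<182)&(abs(y)<85)&(abs(h)<60)&(np.mgrid[0:400,0:640][0]<250)
print("top edge",m.sum(),np.percentile(h[m],[3,50,97]),np.percentile(y[m],[2,98]),np.median(z[m]))
E
```

```text
h 24.7 y 25.4 tip v 161.23308532980954
at [ 636.1 -363.   199.2] psi 0.1714 shift cm [-0.04  0.03  6.12] turn 0.002 j [ 0.57  0.77 -0.19  1.13  0.14  1.26 -1.  ] w 29.9 F [-0.5  0.  -0.3] g 0.0 t 36.75
top edge 2428 [16.87187188 23.60364404 30.02005109] [ 5.9523832  72.38400737] 172.14581793915346
```

View pics/w11.png

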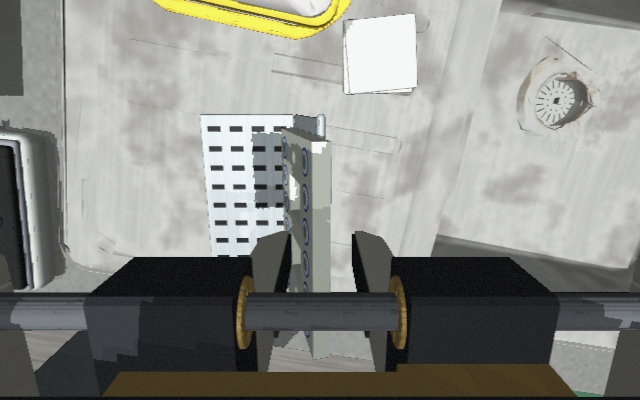

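The tile's top edge (310,200) sits between the open fingers. The white square at (380,55) is a flat pad, not a carton. I'll lower, then ease the tile toward upright.

>>> servo_tool:
  moves:
    - [3,[0,0.05,1.5],0]
    - [3,[0,0.05,3],0]
    - [3,[0,0.05,4.2],0]
    - [3,[0,0.05,5.2],0]
    - [3,[0,0.05,6],0]
    - [3,[0,0.05,6],0]
    - [2.2,[0,0.0,6],0]
    - [2.2,[0,-0.3,6],0]
    - [2.2,[0,-0.6,6],0]
    - [2.2,[0,-0.6,6],0]
  squeeze: 4

```text
time_s: 37.8
eef_pos: [635.3, -357.6, 139.5]
tcp_rot: [[0.985, 0.17, 0.001], [0.17, -0.985, 0.0], [0.001, 0.0, -1.0]]
ft_force: [-0.2, -1.3, 0.3]
width: 0.238
grasp_force: 0.1
```

```bash
python3 - <<'E'
from h import *
hh();goh(-6,25,138,0.169);lean()
E
```

```text
h 19.2 y 25.5 tip v 101.51673196131716
at [ 635.3 -357.6  139.5] psi 0.1708 shift cm [-0.05 -2.52  0.15] turn 0.002 j [ 0.57  0.8  -0.18  1.22  0.15  1.13 -1.02] w 22.1 F [-0.2 -1.3  0.3] g 0.1 t 37.8
417 lean deg 14.890856292048896 wells face h at deck -13.355146323485702 ztop 172.00507744268245
  side -1 208 -3.8100172933189214 y ext 73.06490415398518
  side 1 209 -4.284252078171566 y ext 73.38027057394358
```

>>> servo_tool:
  moves:
    - [2.1,[0,-0.25,0],0]
    - [2.0,[0,-0.5,0],0]
    - [1.9,[0,-0.75,0],0]
    - [1.8,[0,-1,0],0]
    - [1.8,[0,-1.25,0],0]
    - [1.7,[0,-1.5,0],0]
    - [1.7,[0,-1.75,0],0]
    - [1.7,[0,-2,0],0]
    - [1.7,[0,-2.25,0],0]
    - [1.7,[0,-2.4,0],0]

```text
time_s: 38.85
eef_pos: [630.9, -334.2, 138.9]
tcp_rot: [[0.986, 0.169, 0.0], [0.169, -0.986, 0.0], [0.0, -0.0, -1.0]]
ft_force: [0.8, 0.2, -0.2]
width: 0.185
grasp_force: 0.0
```

```bash
python3 - <<'E'
from h import *
hh();goh(-6,25,138,0.169);lean()
E
```

```text
h -4.6 y 25.1 tip v 100.88549208964164
at [ 630.9 -334.2  138.9] psi 0.1702 shift cm [-0.01 -0.14  0.09] turn 0.001 j [ 0.55  0.78 -0.18  1.28  0.14  1.1  -1.05] w 17.2 F [ 0.8  0.2 -0.2] g 0.0 t 38.85
403 lean deg -0.0055821110791775055 wells face h at deck -13.150939036262567 ztop 175.47068357382153
  side -1 201 -12.863181815590874 y ext 73.0489893938649
  side 1 202 -13.399313570215769 y ext 73.4164703058945
```

Upright. Now tipping forward slowly, with the front finger supporting it.

>>> servo_tool:
  moves:
    - [1.75,[0,-0.15,0],0]
    - [1.75,[0,-0.33,0],0]
    - [1.8,[0,-0.5,0],0]
    - [1.8,[0,-0.72,0],0]
    - [1.8,[0,-0.92,-0.1],0]
    - [1.8,[0,-1.13,-0.1],0]
    - [1.85,[0,-1.33,-0.1],0]
    - [1.85,[0,-1.53,-0.1],0]
    - [1.9,[0,-1.73,-0.1],0]
    - [1.9,[0,-1.93,-0.1],0]
  squeeze: 12

```text
time_s: 39.9
eef_pos: [627.5, -315.4, 139.8]
tcp_rot: [[0.986, 0.169, -0.0], [0.169, -0.986, 0.0], [-0.0, -0.0, -1.0]]
ft_force: [-0.3, -0.2, -0.4]
width: 0.205
grasp_force: 0.0
```

```bash
python3 - <<'E'
from h import *
hh();goh(-24,25,141,0.169);lean()
E
```

```text
h -23.7 y 24.9 tip v 101.82002788867578
at [ 627.5 -315.4  139.8] psi 0.1699 shift cm [ 0.01 -0.03 -0.12] turn 0.001 j [ 0.53  0.76 -0.18  1.32  0.14  1.08 -1.07] w 19.0 F [-0.3 -0.2 -0.4] g 0.0 t 39.9
355 lean deg -9.744344223943845 wells face h at deck -12.743882151217937 ztop 173.3062247454915
  side -1 177 -18.563414235160216 y ext 73.07914757518495
  side 1 178 -18.981765674541915 y ext 73.62718475295202
```

>>> servo_tool:
  moves:
    - [1.95,[0,-0.2,0],0]
    - [1.95,[0,-0.37,0],0]
    - [2.0,[0,-0.57,0],0]
    - [2.0,[0,-0.75,0.05],0]
    - [2.05,[0,-0.93,0.1],0]
    - [2.1,[0,-1.1,0.15],0]
    - [2.1,[0,-1.3,0.2],0]
    - [2.15,[0,-1.5,0.25],0]
    - [2.2,[0,-1.68,0.3],0]
    - [2.2,[0,-1.85,0.35],0]

```text
time_s: 40.95
eef_pos: [624.4, -297.2, 136.3]
tcp_rot: [[0.986, 0.169, 0.0], [0.169, -0.986, 0.0], [0.0, -0.0, -1.0]]
ft_force: [-0.7, -0.6, -0.3]
width: 0.237
grasp_force: 0.1
```

>>> servo_tool:
  moves:
    - [2.25,[0,-0.17,0.05],0]
    - [2.3,[0,-0.35,0.12],0]
    - [2.35,[0,-0.52,0.2],0]
    - [2.35,[0,-0.7,0.28],0]
    - [2.4,[0,-0.87,0.36],0]
    - [2.45,[0,-1.04,0.45],0]
    - [2.5,[0,-1.21,0.55],0]
    - [2.5,[0,-1.38,0.65],0]
    - [2.55,[0,-1.55,0.75],0]
    - [2.6,[0,-1.7,0.85],0]

```text
time_s: 41.95
eef_pos: [621.5, -280.4, 127.8]
tcp_rot: [[0.986, 0.169, 0.0], [0.169, -0.986, 0.0], [0.0, -0.0, -1.0]]
ft_force: [0.9, 0.9, 0.3]
width: 0.277
grasp_force: 0.3
```

```bash
python3 - <<'E'
from h import *
hh();goh(-59.5,25,128,0.169);lean()
E
```

```text
h -59.2 y 24.9 tip v 89.79880453775439
at [ 621.5 -280.4  127.8] psi 0.1699 shift cm [ 0.01 -0.04 -0.02] turn 0.001 j [ 0.49  0.74 -0.18  1.4   0.14  1.01 -1.12] w 25.7 F [0.9 0.9 0.3] g 0.3 t 41.95
2 lean deg -18.951070913693762 wells face h at deck -8.288082905247322 ztop 101.4016230679437Traceback (most recent call last):
  File "<stdin>", line 2, in <module>
  File "h.py", line 44, in lean
    k=m&(sg*y>0);B=np.c_[z[k],np.ones(k.sum())];t=np.linalg.lstsq(B,h[k],rcond=None)[0];print("  side",sg,k.sum(),t@[90,1],"y ext",np.percentile(sg*y[k],98))
                                                                                                                                   ~~~~~~~~~~~~~^^^^^^^^^^^^
    return _quantile_unchecked(
        a, q, axis, out, overwrite_input, method, keepdims, weights)
    return _ureduce(a,
                    func=_quantile_ureduce_func,
    ...<5 lines>...
                    overwrite_input=overwrite_input,
                    method=method)
    r = func(a, **kwargs)
    result = _quantile(arr,
                       quantiles=q,
    ...<2 lines>...
                       out=out,
                       weights=wgt)
    slices_having_nans = np.isnan(arr[-1, ...])
                                  ~~~^^^^^^^^^
IndexError: index -1 is out of bounds for axis 0 with size 0
```

```bash
cat >> h.py <<'E'
def phi():
    c=cam("wrist");W=cloud(c);z=W[...,2]-55;X_=-((W[...,:2]-F)@X);y=(W[...,:2]-F)@np.array([.986,.168])
    m=(z>6)&(z<125)&(X_>3)&(X_<135)&(y>-72)&(y<72)&(np.mgrid[0:400,0:640][0]<232)&(abs(y-25)>14)
    P=np.c_[X_[m],y[m],z[m]]
    best=None;rng=np.random.default_rng(0)
    for _ in range(300):
        q=P[rng.choice(len(P),3,False)];n=np.cross(q[1]-q[0],q[2]-q[0]);L=np.linalg.norm(n)
        if L<100: continue
        n/=L
        if abs(n[1])>.25: continue
        k=abs((P-q[0])@n)<2
        if best is None or k.sum()>best.sum(): best=k
    Q=P[best];c0=Q.mean(0);n=np.linalg.svd(Q-c0,full_matrices=False)[2][2];n*=np.sign(n[2]) if abs(n[2])>.05 else 1
    print("plane n(X,y,z)",n.round(3),"phi",np.degrees(np.arctan2(-n[0],n[2])).round(1),"npts",best.sum(),len(P),"X rng",np.percentile(Q[:,0],[1,99]).round(1),"z rng",np.percentile(Q[:,2],[1,99]).round(1),"y rng",np.percentile(Q[:,1],[1,99]).round(1),"plane z at X=0:",(c0[2]+n[0]/n[2]*c0[0]).round(1))
    return c
E
python3 - <<'E'
from h import *
c=phi();save(c,"w12.png")
E
```

```text
plane n(X,y,z) [-0.859 -0.004  0.512] phi 59.2 npts 5648 6946 X rng [ 4.1 65.4] z rng [  9.9 109.6] y rng [10.2 71.7] plane z at X=0: 3.5
```

View pics/w12.png

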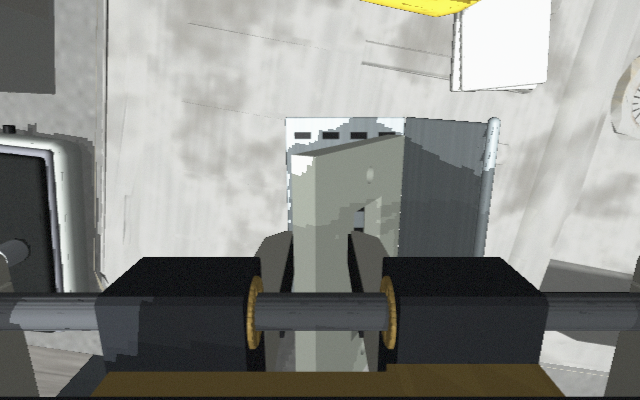

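>>> servo_tool:
  moves:
    - [2.65,[0,-0.14,0.11],0]
    - [2.7,[0,-0.28,0.22],0]
    - [2.75,[0,-0.43,0.34],0]
    - [2.8,[0,-0.57,0.46],0]
    - [2.85,[0,-0.71,0.58],0]
    - [2.9,[0,-0.86,0.7],0]
    - [2.95,[0,-1.0,0.82],0]
    - [3.0,[0,-1.14,0.95],0]
    - [3.05,[0,-1.29,1.07],0]
    - [3.1,[0,-1.43,1.2],0]

```text
time_s: 43.05
eef_pos: [619.2, -266.3, 115.8]
tcp_rot: [[0.986, 0.169, 0.0], [0.169, -0.986, 0.0], [0.0, -0.0, -1.0]]
ft_force: [0.7, 1.0, 0.3]
width: 0.333
grasp_force: 0.8
```

```bash
python3 - <<'E'
from h import *
hh();goh(-74,25,116,0.169);phi()
E
```

```text
h -73.4 y 25.0 tip v 77.75282197893426
at [ 619.2 -266.3  115.8] psi 0.1699 shift cm [ 0.   -0.06 -0.02] turn 0.001 j [ 0.47  0.74 -0.18  1.44  0.15  0.98 -1.15] w 31.0 F [0.7 1.  0.3] g 0.8 t 43.05
plane n(X,y,z) [-0.763 -0.001  0.647] phi 49.7 npts 7692 8812 X rng [ 4.5 82.3] z rng [ 9.6 99.5] y rng [39.2 71.7] plane z at X=0: 4.5
```

>>> servo_tool:
  moves:
    - [3.2,[0,-0.12,0.14],0]
    - [3.25,[0,-0.24,0.28],0]
    - [3.35,[0,-0.36,0.42],0]
    - [3.4,[0,-0.47,0.56],0]
    - [3.5,[0,-0.58,0.7],0]
    - [3.55,[0,-0.69,0.84],0]
    - [3.65,[0,-0.8,0.98],0]
    - [3.7,[0,-0.91,1.12],0]
    - [3.8,[0,-1.01,1.26],0]
    - [3.9,[0,-1.1,1.4],0]

```text
time_s: 44.1
eef_pos: [617.0, -255.9, 101.6]
tcp_rot: [[0.986, 0.169, -0.001], [0.169, -0.986, -0.0], [-0.001, 0.0, -1.0]]
ft_force: [0.4, 0.3, -1.6]
width: 0.418
grasp_force: 0.4
```

```bash
python3 - <<'E'
from h import *
hh();goh(-85,25,102,0.169);phi()
E
```

```text
h -84.1 y 24.6 tip v 63.6127101101487
at [ 617.  -255.9  101.6] psi 0.1697 shift cm [ 0.04 -0.09 -0.04] turn 0.001 j [ 0.46  0.74 -0.18  1.47  0.15  0.94 -1.16] w 38.9 F [ 0.4  0.3 -1.6] g 0.4 t 44.1
plane n(X,y,z) [-0.64  -0.001  0.769] phi 39.8 npts 9940 10917 X rng [ 5.8 97.4] z rng [10.7 86.1] y rng [39.4 71.7] plane z at X=0: 5.9
```

>>> servo_tool:
  moves:
    - [4.0,[0,-0.09,0.14],0]
    - [4.05,[0,-0.18,0.28],0]
    - [4.15,[0,-0.27,0.43],0]
    - [4.2,[0,-0.36,0.58],0]
    - [4.3,[0,-0.44,0.72],0]
    - [4.4,[0,-0.52,0.87],0]
    - [4.45,[0,-0.6,1.02],0]
    - [4.55,[0,-0.67,1.16],0]
    - [4.6,[0,-0.74,1.3],0]
    - [4.7,[0,-0.8,1.45],0]

```text
time_s: 45.15
eef_pos: [616.0, -248.2, 87.5]
tcp_rot: [[0.986, 0.169, 0.0], [0.169, -0.986, -0.001], [0.0, 0.001, -1.0]]
ft_force: [-0.6, -0.5, -0.1]
width: 0.504
grasp_force: 0.0
```

```bash
python3 - <<'E'
from h import *
hh();goh(-92,25,87,0.169);phi()
E
```

```text
h -91.8 y 24.9 tip v 49.46088277932179
at [ 616.  -248.2   87.5] psi 0.1696 shift cm [ 0.01 -0.02  0.05] turn 0.001 j [ 0.45  0.75 -0.17  1.5   0.15  0.9  -1.18] w 46.8 F [-0.6 -0.5 -0.1] g 0.0 t 45.15
plane n(X,y,z) [ 0.002 -0.     1.   ] phi -0.1 npts 11043 11095 X rng [  4.1 120.6] z rng [10.6 13.5] y rng [39.3 71.8] plane z at X=0: 12.2
```

The last step went wrong. Between 40° and 30° the tile's lower edge slid back to the foot and its top slipped under the fingertip, so it dropped flat instead of being lowered all the way. That can't be undone. I'll check how it lies and carry on.

>>> servo_tool:
  moves:
    - [4.7,[0,0,-2],0]
    - [4.7,[0,0,-5],0]
    - [4.7,[0,0,-9],0]
    - [4.7,[0,0,-13],0]
    - [4.7,[0,0,-16],0]
    - [4.7,[0,-2,-18],0]
    - [4.7,[0,-4,-18],0]
    - [4.7,[0,-4,-18],0]
    - [4.7,[0,-4,-18],0]
    - [4.7,[0,-4,-18],0]

```text
time_s: 46.2
eef_pos: [608.6, -210.2, 266.5]
tcp_rot: [[0.986, 0.167, -0.002], [0.167, -0.986, -0.001], [-0.002, 0.001, -1.0]]
ft_force: [-1.0, 0.3, 0.7]
width: 0.504
grasp_force: 0.0
```

```bash
python3 - <<'E'
from h import *
hh()
c=cam("wrist");save(c,"w13.png");W=cloud(c);z=W[...,2]-55;X_=-((W[...,:2]-F)@X);y=(W[...,:2]-F)@np.array([.986,.168])
m=(z>8)&(z<17)&(X_>-20)&(X_<150)&(abs(y)<95)&(c["frame"].min(-1)>90)
P=np.c_[X_[m],y[m]].astype(np.float32);print(m.sum(),cv2.minAreaRect(P),np.percentile(P,[.5,99.5],axis=0))
A=np.c_[P,np.ones(len(P))];print(np.linalg.lstsq(A,z[m],rcond=None)[0])
E
```

```text
h -130.5 y 24.0 tip v 228.47699921736404
12373 ((57.7852668762207, 3.7702255249023438), (130.60427856445312, 165.7513885498047), 1.9476664066314697) [[ -4.54085392 -75.05116058]
 [123.85574966  75.44974838]]
[-2.46428386e-03 -1.04203378e-04  1.23272407e+01]
```

View pics/w13.png

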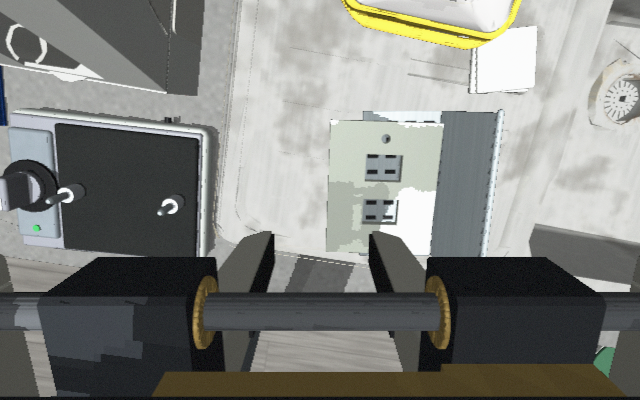

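The picture shows the tile wells down on the deck, its front edge at column 328 and the foot of the back at about (440,125)-(431,255). I'll check squareness numerically.

```bash
python3 - <<'E'
from h import *
c=cam("wrist");W=cloud(c);z=W[...,2]-55;X_=-((W[...,:2]-F)@X);y=(W[...,:2]-F)@np.array([.986,.168])
m=(z>7)&(z<18)&(X_>-10)&(X_<150)&(abs(y)<85)
for y0 in range(-70,80,14):
    k=m&(abs(y-y0)<5)
    if k.sum()>30: print(y0,np.percentile(X_[k],[0.5,2,98,99.5]).round(1))
for x0 in (20,60,100):
    k=m&(abs(X_-x0)<6); print("x",x0,np.percentile(y[k],[1,99]).round(1))
E
```

```text
-70 [ -4.9  -4.2 123.9 125.1]
-56 [ -4.6  -4.  124.  125.1]
-42 [ -4.6  -4.2 121.7 124. ]
-28 [ -4.8  -4.  122.9 124. ]
-14 [ -5.   -4.2 121.8 123. ]
0 [ -4.6  -3.6 120.8 123. ]
14 [ -4.8  -4.1 120.8 121.9]
28 [ -4.6  -4.  120.9 122. ]
42 [ -4.3  -3.4 118.8 121. ]
56 [ -4.6  -3.7 118.9 121. ]
70 [ -4.8  -3.8 118.9 120. ]
x 20 [-75.8  71.2]
x 60 [-49.9  73.3]
x 100 [-73.1  74.4]
```

The tile is yawed about 2°, with its right end 4 mm off the foot. I'll square it with both open fingers pushing on the front edge.

>>> servo_tool:
  moves:
    - [5,[0,-0.5,0],-0.14]
    - [6,[-0.5,-1,0],-0.28]
    - [7,[-1,-1.5,0],-0.42]
    - [8,[-1.5,-2,0],-0.56]
    - [9,[-2,-2.5,0],-0.7]
    - [9,[-2.4,-3,0],-0.84]
    - [9,[-2.4,-3,0],-0.98]
    - [9,[-2.4,-3,0],-1.12]
    - [9,[-2.4,-3,0],-1.26]
    - [9,[-2.4,-3,0],-1.4]

```text
time_s: 47.3
eef_pos: [580.3, -184.1, 266.8]
tcp_rot: [[-0.003, 1.0, -0.001], [1.0, 0.003, -0.0], [-0.0, -0.001, -1.0]]
ft_force: [0.7, 0.4, -0.4]
width: 0.97
grasp_force: 0.0
```

>>> servo_tool:
  moves:
    - [9,[0,0,3],-0.1]
    - [9,[0,0,6],-0.17]
    - [9,[0,0,9],-0.17]
    - [9,[0,0,12],-0.17]
    - [9,[0,0,14],-0.17]
    - [9,[0,0,16],-0.17]
    - [9,[0,0,16],-0.17]
    - [9,[0,0,16],-0.17]
    - [9,[0,0,16],-0.17]
    - [9,[0,0,16],-0.17]

```text
time_s: 48.3
eef_pos: [581.3, -183.1, 108.7]
tcp_rot: [[-0.168, 0.986, 0.002], [0.986, 0.168, -0.001], [-0.001, 0.002, -1.0]]
ft_force: [-0.6, 0.6, -0.7]
width: 0.97
grasp_force: 0.0
```

```bash
python3 - <<'E'
from h import *
hh();goh(-132,0,43)
E
```

```text
h -161.8 y 1.6 tip v 70.67369931710172
at [ 581.3 -183.1  108.7] psi 1.7395 shift cm [-2.97 -0.18  6.57] turn -0.001 j [ 0.59  0.7  -0.54  1.65  0.43  0.91  0.06] w 90.2 F [-0.6  0.6 -0.7] g 0.0 t 48.3
```

>>> servo_tool:
  moves:
    - [9,[0,-0.15,2],0]
    - [9,[0,-0.15,4],0]
    - [9,[0,-0.15,5.5],0]
    - [9,[0,-0.15,6.5],0]
    - [9,[-0.8,-0.15,6.5],0]
    - [9,[-1.6,-0.15,6.5],0]
    - [9,[-2.3,-0.15,6.5],0]
    - [9,[-2.6,-0.15,6.5],0]
    - [9,[-2.8,-0.15,6.5],0]
    - [9,[-2.9,-0.15,6.5],0]

```text
time_s: 49.3
eef_pos: [583.9, -211.1, 42.7]
tcp_rot: [[-0.168, 0.986, 0.0], [0.986, 0.168, 0.001], [0.001, 0.0, -1.0]]
ft_force: [-0.4, 1.4, 0.7]
width: 0.965
grasp_force: 0.7
```

>>> servo_tool:
  moves:
    - [9,[-0.1,0,0],0]
    - [9,[-0.2,0,0],0]
    - [9,[-0.3,0,0],0]
    - [9,[-0.4,0,0],0]
    - [9,[-0.5,0,0],0]
    - [9,[-0.5,0,0],0]
    - [9,[-0.5,0,0],0]
    - [9,[-0.5,0,0],0]
    - [9,[-0.5,0,0],0]
    - [9,[-0.5,0,0],0]

```text
time_s: 50.3
eef_pos: [584.5, -215.7, 42.3]
tcp_rot: [[-0.169, 0.986, -0.001], [0.986, 0.169, 0.001], [0.001, -0.0, -1.0]]
ft_force: [-2.9, 5.4, 1.6]
width: 0.966
grasp_force: 2.5
```

```bash
python3 - <<'E'
from h import *
hh();goh(-127,0,43)
E
```

```text
h -129.2 y -0.8 tip v 4.327686715311742
at [ 584.5 -215.7   42.3] psi 1.7404 shift cm [-0.21  0.08 -0.07] turn 0.0 j [ 0.61  0.8  -0.5   1.65  0.49  0.81  0.07] w 89.9 F [-2.9  5.4  1.6] g 2.5 t 50.3
```

>>> servo_tool:
  moves:
    - [9,[-0.1,0,0],0]
    - [9,[-0.15,0,0],0]
    - [9,[-0.2,0,0],0]
    - [9,[-0.2,0,0],0]
    - [9,[-0.2,0,0],0]
    - [9,[0.3,0,0],0]
    - [9,[1,0,0],0]
    - [9,[3,0,0],0]
    - [9,[5,0,0],0]
    - [9,[5,0,-2],0]

```text
time_s: 51.3
eef_pos: [574.7, -164.4, 60.7]
tcp_rot: [[-0.173, 0.985, -0.004], [0.985, 0.173, 0.002], [0.002, -0.004, -1.0]]
ft_force: [0.3, 0.6, 0.6]
width: 0.97
grasp_force: 0.0
```

>>> servo_tool:
  moves:
    - [9,[0,0,-3],0]
    - [9,[0,0,-7],0]
    - [9,[0,0,-11],0]
    - [9,[0,0,-15],0]
    - [9,[0,0,-19],0]
    - [9,[0,0,-22],0.14]
    - [9,[0,0,-22],0.28]
    - [9,[0,0,-22],0.42]
    - [9,[0,0,-22],0.56]
    - [9,[0,0,-22],0.7]

```text
time_s: 52.3
eef_pos: [576.6, -169.0, 282.8]
tcp_rot: [[0.513, 0.859, 0.002], [0.859, -0.513, -0.003], [-0.001, 0.003, -1.0]]
ft_force: [-0.4, -0.3, 0.4]
width: 0.968
grasp_force: 0.0
```

>>> servo_tool:
  moves:
    - [9,[0,0,0],0.14]
    - [9,[0,0,0],0.28]
    - [9,[0,0,0],0.42]
    - [9,[0,0,0],0.56]
    - [9,[0,0,0],0.7]
    - [9,[0,0,0],0.87]
    - [9,[0,0,0],0.87]
    - [9,[0,0,0],0.87]
    - [9,[0,0,0],0.87]
    - [9,[0,0,0],0.87]

```text
time_s: 53.3
eef_pos: [576.3, -167.6, 282.4]
tcp_rot: [[0.985, 0.17, 0.0], [0.17, -0.985, -0.0], [0.0, 0.0, -1.0]]
ft_force: [-0.1, 0.9, 0.6]
width: 0.971
grasp_force: 0.0
```

```bash
cat > ck.py <<'E'
from h import *
hh()
c=cam("wrist");W=cloud(c);z=W[...,2]-55;X_=-((W[...,:2]-F)@X);y=(W[...,:2]-F)@np.array([.986,.168])
m=(z>7)&(z<18)&(X_>-10)&(X_<150)&(abs(y)<85)
for y0 in range(-70,80,14):
    k=m&(abs(y-y0)<5)
    if k.sum()>30: print(y0,np.percentile(X_[k],[2,98,99.5]).round(1),z[m&(abs(y-y0)<5)&(X_>20)].mean().round(1))
for n in ("side","scene"):
    c=cam(n);W=cloud(c)
    for k in ["carton_1_center","tray"]:
        for r in spotter.regions_of(n,k)[:5]:
            P=W[r["mask"]];print(n,k,round(r["confidence"],2),np.round(r["extent"]),np.nanmedian(P,0).round(),np.nanpercentile(P,3,axis=0).round(),np.nanpercentile(P,97,axis=0).round(),c["frame"][r["mask"]].mean(0).round())
E
python3 ck.py
```

```text
h -178.0 y -0.7 tip v 244.3995135186127
-70 [ -4.2 117.9 119.8] 12.2
-56 [ -3.9 117.9 119.6] 12.2
-42 [ -4.2 117.6 119.8] 12.1
-28 [ -4.3 119.1 119.8] 12.1
-14 [ -4.1 118.6 119.9] 12.3
0 [ -4.1 117.9 119.8] 12.2
14 [ -4.2 118.4 119.7] 11.9
28 [ -4.3 119.1 119.8] 12.1
42 [ -3.7 117.9 119.6] 12.2
56 [ -4.  118.1 119.7] 12.2
70 [ -4.  117.5 119.6] 12.2
side carton_1_center 0.55 [368. 287.  24.  25.] [454. 346.  28.] [423. 313.   4.] [482. 371.  33.] [129. 132. 138.]
side tray 0.78 [302. 282.  35.  70.] [625. 311.   3.] [584. 189.  -1.] [671. 408.  16.] [ 28.  75. 151.]
scene carton_1_center 0.66 [268. 262.  64.  53.] [625. 313.   5.] [579. 190.  -1.] [671. 410.  17.] [ 29.  88. 193.]
scene tray 0.64 [268. 262.  66.  51.] [625. 312.   5.] [578. 189.  -2.] [671. 410.  17.] [ 31.  88. 190.]
```

The tile is flat, square and at the foot. The carton was knocked to about (454,346), so on to that now.

>>> servo_tool:
  moves:
    - [9,[0,-4,-2],-0.05]
    - [9,[0,-8,-2],-0.15]
    - [9,[0.5,-12,-2],-0.28]
    - [9,[1,-16,-2],-0.42]
    - [9,[1,-20,-2],-0.56]
    - [9,[1,-24,-2],-0.7]
    - [9,[1,-28,-2],-0.84]
    - [9,[1,-32,-2],-0.98]
    - [9,[1,-36,-2],-1.12]
    - [9,[1,-40,-2],-1.26]

```text
time_s: 54.65
eef_pos: [518.2, 229.9, 302.6]
tcp_rot: [[0.135, 0.991, 0.001], [0.991, -0.135, 0.0], [0.0, 0.001, -1.0]]
ft_force: [0.2, -1.0, 0.9]
width: 0.969
grasp_force: 0.0
```

>>> servo_tool:
  moves:
    - [9,[5,-3,0],-0.14]
    - [9,[6.5,-6,0],-0.28]
    - [9,[6.5,-6,0],-0.42]
    - [9,[6.5,-6,0],-0.56]
    - [9,[6.5,-6,0],-0.7]
    - [9,[6.5,-6,0],-0.84]
    - [9,[6.5,-6,0],-0.98]
    - [9,[6.5,-6,0],-1.12]
    - [9,[6.5,-6,0],-1.26]
    - [9,[6.5,-6,0],-1.4]

```text
time_s: 55.65
eef_pos: [468.4, 301.2, 302.4]
tcp_rot: [[-0.953, 0.302, 0.0], [0.302, 0.953, -0.0], [-0.0, -0.0, -1.0]]
ft_force: [0.8, 0.3, -0.3]
width: 0.965
grasp_force: 0.0
```

```bash
cat > lk.py <<'E'
from h import *
goto([500,320,300],3.14)
c=cam("wrist");save(c,"w14.png");W=cloud(c);np.savez("w14.npz",W=W,f=c["frame"])
for k in ["carton_1_center","tray","timer","sample_cup"]:
    for r in spotter.regions_of("wrist",k)[:4]:
        P=W[r["mask"]];t=np.nanpercentile(P[:,2],90);Q=P[P[:,2]>t-4]
        print(k,round(r["confidence"],2),np.round(r["extent"]),np.nanmedian(P,0).round(),t.round(1),cv2.minAreaRect(Q[:,:2].astype(np.float32)),c["frame"][r["mask"]].mean(0).round())
E
python3 lk.py
```

```text
at [468.4 301.2 302.4] psi 2.8352 shift cm [-2.44  2.75  0.25] turn -0.305 j [-0.02  0.53 -0.98  1.51  0.45  1.33  0.22] w 89.8 F [ 0.8  0.3 -0.3] g 0.0 t 55.65
tray 0.95 [347. 250. 158.  87.] [620. 302.   4.] 13.4 ((593.666748046875, 311.2445373535156), (206.58045959472656, 234.60003662109375), 49.47810745239258) [ 59. 116. 217.]
timer 0.82 [446. 133.  54.  54.] [488. 465.  19.] 22.7 ((486.0517883300781, 466.8602600097656), (67.24702453613281, 49.31964874267578), 84.89068603515625) [219. 221. 215.]
sample_cup 0.69 [407. 346.  43.  36.] [746. 334.  68.] 68.8 ((749.6654052734375, 335.643310546875), (64.89751434326172, 61.229312896728516), 72.9718017578125) [235. 232. 100.]
```

```bash
python3 - <<'E'
from h import *
d=np.load("w14.npz");W=d["W"];f=d["f"];z=W[...,2]
m=(z>22)&(z<36)&(W[...,0]>380)&(W[...,0]<570)&(W[...,1]>200)&(W[...,1]<440)
n,L,st,ce=cv2.connectedComponentsWithStats(m.astype(np.uint8))
for i in range(1,n):
    if st[i,4]>150:
        k=L==i;t=np.percentile(z[k],80);print(st[i],ce[i].round(),t.round(1),cv2.minAreaRect(W[k&(z>t-3)][:,:2].astype(np.float32)),f[k].mean(0).round())
# tray walls, instrument
B=(f[...,2]>1.6*f[...,0].astype(int))&(z<20)&(W[...,0]>550)&(W[...,1]>150)&(W[...,1]<430);print("tray",cv2.minAreaRect(W[B][:,:2].astype(np.float32)),np.percentile(W[B][:,:2],[.5,99.5],axis=0))
I=(z>60)&(W[...,0]>560)&(W[...,1]>150)&(W[...,1]<300);print("tall",np.nanpercentile(W[I],[1,50,99],axis=0) if I.any() else None)
E
```

```text
[ 319  110   52   57 1562] [344. 138.] 31.0 ((451.8403625488281, 336.7668151855469), (41.90510559082031, 59.98503112792969), 37.98253631591797) [215. 222. 233.]
[ 257  148   52   54 1468] [283. 174.] 31.2 ((472.948974609375, 246.15292358398438), (59.829978942871094, 42.094669342041016), 16.901758193969727) [ 47. 136. 134.]
tray ((627.4058227539062, 298.4112854003906), (95.65106201171875, 228.86367797851562), 1.9023423194885254) [[577.02215955 185.30497681]
 [672.48784464 406.58289427]]
tall [[659.84303806 150.84261084  70.98960706]
 [671.41579587 209.82769696 125.07922831]
 [734.95855319 274.45502176 160.48732599]]
```

View pics/w14.png

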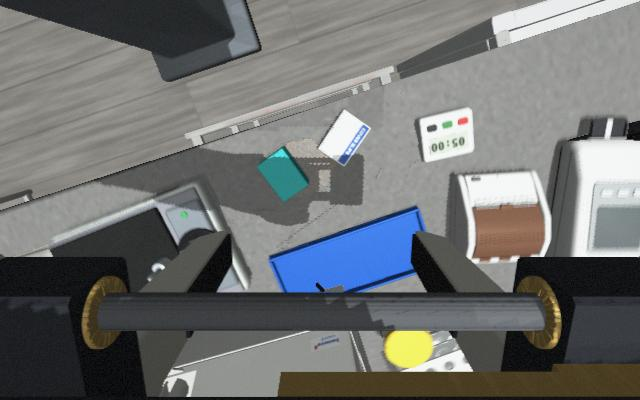

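The white striped carton is at (344,138), world (452,337), and the turquoise look-alike is at (283,174). The tray is at (350,250). There is only one white carton on the bench.

>>> servo_tool:
  moves:
    - [6.8,[0.7,0.7,2],0.1]
    - [6.8,[1.4,1.5,5],0.2]
    - [6.8,[2.1,2.2,8],0.3]
    - [6.8,[2.66,2.89,11],0.4]
    - [6.8,[2.66,2.89,14],0.5]
    - [6.8,[2.66,2.89,17],0.602]
    - [6.8,[2.66,2.89,20],0.602]
    - [6.8,[2.66,2.89,23],0.602]
    - [6.8,[2.66,2.89,25],0.602]
    - [6.8,[2.66,2.89,26],0.602]

```text
time_s: 56.9
eef_pos: [451.2, 336.2, 40.7]
tcp_rot: [[-0.61, 0.793, -0.002], [0.793, 0.61, -0.002], [-0.001, -0.003, -1.0]]
ft_force: [-0.8, -0.4, 0.4]
width: 0.734
grasp_force: 0.0
```

```bash
cat > ct.py <<'E'
from h import *
goto([451.8,336.8,-6],2.233)
c=cam("wrist");W=cloud(c);z=W[...,2];m=(z>26)&(z<36)&(abs(W[...,0]-452)<60)&(abs(W[...,1]-337)<60)&(c["frame"].min(-1)>60)&(np.mgrid[0:400,0:640][0]<240)
print(m.sum(),cv2.minAreaRect(W[m][:,:2].astype(np.float32)))
E
python3 ct.py
```

```text
at [451.2 336.2  40.7] psi 2.2264 shift cm [0.01 0.09 4.67] turn -0.007 j [-0.3   0.76 -0.62  1.83  0.62  0.76 -0.6 ] w 68.3 F [-0.8 -0.4  0.4] g 0.0 t 56.9
4317 ((444.4817810058594, 346.31988525390625), (42.02104187011719, 37.16162109375), 37.80535888671875)
```

>>> servo_tool:
  moves:
    - [6.8,[0,0.08,1],0]
    - [6.8,[0,0.08,2],0]
    - [6.8,[0,0.08,3],0]
    - [6.8,[0,0.08,3.8],0]
    - [6.8,[0,0.08,4.3],0]
    - [6.8,[0,0.08,4.6],0]
    - [6.8,[0,0.08,4.6],0]
    - [3.8,[0,0.08,4.6],0]
    - [3.8,[0,0.08,4.6],0]
    - [3.8,[0,0.08,4.6],0]
  squeeze: 8

```text
time_s: 57.95
eef_pos: [452.6, 337.7, -3.3]
tcp_rot: [[-0.611, 0.792, 0.001], [0.792, 0.611, 0.0], [0.0, 0.001, -1.0]]
ft_force: [0.5, -0.6, -0.1]
width: 0.525
grasp_force: 0.0
```

>>> servo_tool:
  moves:
    - [3.8,[0,0,0],0]
    - [3.8,[0,0,0],0]
    - [3.8,[0,0,0],0]
    - [3.8,[0,0,0],0]
    - [3.8,[0,0,0],0]
    - [3.8,[0,0,-1],0]
    - [3.8,[0,0,-2.5],0]
    - [3.8,[0,0,-4.5],0]
    - [3.8,[0,0,-6.5],0]
    - [3.8,[0,0,-6.5],0]

```text
time_s: 58.95
eef_pos: [453.9, 339.6, 64.8]
tcp_rot: [[-0.611, 0.792, 0.005], [0.792, 0.611, 0.005], [0.001, 0.007, -1.0]]
ft_force: [-0.6, 1.0, -1.0]
width: 0.45
grasp_force: 8.0
```

```bash
python3 -c "
from h import *
goto([620,352,60],3.175)"
```

```text
at [453.9 339.6  64.8] psi 2.2278 shift cm [-9.16 13.91  0.57] turn -0.947 j [-0.28  0.73 -0.64  1.81  0.6   0.8  -0.58] w 41.8 F [-0.6  1.  -1. ] g 8.0 t 58.95
```

>>> servo_tool:
  moves:
    - [3.8,[-0.9,1.4,-1],-0.12]
    - [3.8,[-2,3,-2],-0.25]
    - [3.8,[-3.2,5,-2],-0.38]
    - [3.8,[-4.5,7,-2],-0.52]
    - [3.8,[-5.8,9,-2],-0.66]
    - [3.8,[-7.1,11,-2],-0.8]
    - [3.8,[-8.4,13,-2],-0.947]
    - [3.8,[-9.15,13.9,-2],-0.947]
    - [3.8,[-9.15,13.9,-2],-0.947]
    - [3.8,[-9.15,13.9,-2],-0.947]

```text
time_s: 59.95
eef_pos: [617.4, 349.9, 80.7]
tcp_rot: [[-0.999, -0.033, -0.002], [-0.033, 0.999, -0.001], [0.002, -0.0, -1.0]]
ft_force: [-0.6, 0.0, -0.7]
width: 0.451
grasp_force: 8.0
```

```bash
python3 -c "
from h import *
goto([620,352,1],3.175)"
```

```text
at [617.4 349.9  80.7] psi -3.1081 shift cm [-0.28  0.21  7.97] turn 0.0 j [-0.14  0.98 -0.89  1.34  0.76  1.18  0.52] w 41.9 F [-0.6  0.  -0.7] g 8.0 t 59.95
```

>>> servo_tool:
  moves:
    - [3.8,[-0.2,0.2,2],0]
    - [3.8,[-0.2,0.2,4],0]
    - [3.8,[-0.2,0.2,5.5],0]
    - [3.8,[-0.2,0.2,6.5],0]
    - [3.8,[-0.2,0.2,7.2],0]
    - [3.8,[-0.2,0.2,7.6],0]
    - [3.8,[-0.2,0.2,7.9],0]
    - [3.8,[-0.2,0.2,7.9],0]
    - [3.8,[-0.2,0.2,7.9],0]
    - [3.8,[-0.2,0.2,7.9],0]

```text
time_s: 60.95
eef_pos: [620.6, 352.3, 3.1]
tcp_rot: [[-0.999, -0.033, 0.001], [-0.033, 0.999, 0.001], [-0.001, 0.001, -1.0]]
ft_force: [-0.4, -1.1, -0.5]
width: 0.45
grasp_force: 8.0
```

```bash
python3 -c "
from h import *
goto([620,352,0],3.175)"
```

```text
at [620.6 352.3   3.1] psi -3.1084 shift cm [ 0.06 -0.03  0.31] turn -0.0 j [-0.15  1.06 -0.84  1.37  0.83  1.07  0.47] w 41.9 F [-0.4 -1.1 -0.5] g 8.0 t 60.95
```

>>> servo_tool:
  moves:
    - [3.8,[0,0,0.1],0]
    - [3.8,[0,0,0.2],0]
    - [3.8,[0,0,0.3],0]
    - [3.8,[0,0,0.4],0]
    - [3.8,[0,0,0.4],0]
    - [5.5,[0,0,0.4],0]
    - [5.5,[0,0,0.4],0]
    - [5.5,[0,0,0.4],0]
    - [5.5,[0,0,0.4],0]
    - [5.5,[0,0,-0.5],0]

```text
time_s: 61.95
eef_pos: [619.5, 351.1, 5.9]
tcp_rot: [[-0.999, -0.033, -0.002], [-0.033, 0.999, -0.002], [0.003, -0.002, -1.0]]
ft_force: [0.5, -0.3, -0.3]
width: 0.591
grasp_force: 0.0
```

>>> servo_tool:
  moves:
    - [5.5,[0,0,-2],0]
    - [5.5,[0,0,-4],0]
    - [5.5,[0,0,-7],0]
    - [5.5,[0,0,-10],0]
    - [5.5,[0.5,0,-14],0]
    - [5.5,[2,0,-18],0]
    - [5.5,[5,0,-22],0]
    - [5.5,[9,0,-25],0]
    - [5.5,[12,0,-27],0]
    - [5.5,[12,0,-27],0]

```text
time_s: 62.95
eef_pos: [495.7, 352.1, 284.9]
tcp_rot: [[-0.999, -0.042, 0.007], [-0.042, 0.999, 0.007], [-0.007, 0.006, -1.0]]
ft_force: [0.2, -0.0, 0.1]
width: 0.592
grasp_force: 0.0
```

```bash
python3 lk.py; python3 - <<'E'
from h import *
d=np.load("w14.npz");W=d["W"];z=W[...,2]
m=(z>25)&(z<45)&(W[...,0]>560)&(W[...,0]<680)&(W[...,1]>280)&(W[...,1]<420);print("in tray",m.sum(),np.percentile(z[m],[5,50,95]),cv2.minAreaRect(W[m&(z>31)][:,:2].astype(np.float32)))
s=cam("side");cv2.imwrite("pics/end.png",cv2.resize(s["frame"][90:370,240:450,::-1],(450,600)))
E
```

```text
at [495.7 352.1 284.9] psi -3.0999 shift cm [-0.31 -3.21 -1.53] turn 0.043 j [-0.1   0.65 -1.03  1.41  0.56  1.38  0.47] w 55.0 F [ 0.2 -0.   0.1] g 0.0 t 62.95
carton_1_center 0.69 [115. 192.  44.  39.] [528. 122.  80.] 94.1 ((529.4945068359375, 115.88163757324219), (35.19563674926758, 14.78580093383789), 2.864772081375122) [110. 113. 119.]
tray 0.91 [277. 251. 169.  72.] [615. 305.   4.] 15.4 ((612.8072509765625, 312.02783203125), (213.2710723876953, 220.3251953125), 42.432918548583984) [ 58. 112. 208.]
tray 0.31 [301. 348.  46.  40.] [743. 337.  68.] 68.8 ((745.6023559570312, 336.6982421875), (66.48758697509766, 62.70524978637695), 89.81122589111328) [234. 231.  99.]
timer 0.72 [410. 156.  61.  54.] [488. 465.  19.] 22.7 ((485.0478210449219, 466.67889404296875), (67.05950164794922, 47.2918815612793), 85.12433624267578) [218. 220. 214.]
sample_cup 0.78 [302. 347.  48.  39.] [743. 337.  68.] 68.8 ((745.2749633789062, 336.83489990234375), (66.23063659667969, 62.653682708740234), 86.911865234375) [234. 231.  99.]
in tray 1396 [32.08363982 34.24581898 35.66096693] ((619.6792602539062, 352.531494140625), (60.554168701171875, 41.62051773071289), 1.6081554889678955)
```

View pics/end.png

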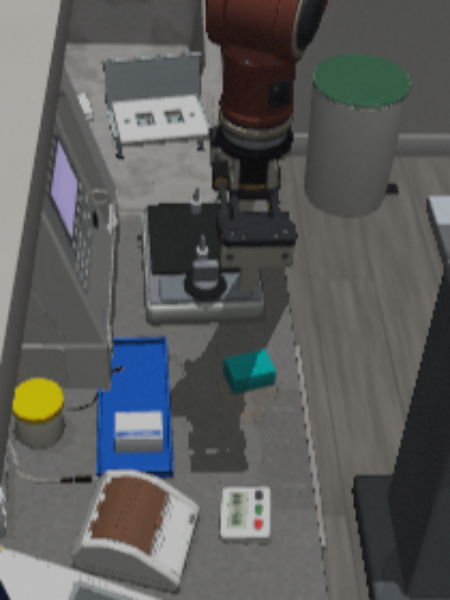

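The final view shows the tile flat on the rack at (160,118), the carton flat in the tray at (138,430), the knob at zero at (205,275), and the timer and cup undisturbed. Handing in.

```bash
python3 -c "
from cell import close_job
print(close_job())"
```

```text
the job is handed in; nothing more can be done
None
```

I handed the job in, but the tile was not lowered gently all the way: at about 35° its lower edge slid back and it dropped flat onto the rack; otherwise the knob is at zero, the tile lies wells down, flat and square at the foot of the back, the only white carton is flat in the tray, and the timer and cup were left alone.

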